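Wedge the sprung hatch open and fetch the heat sink

TASK

The clear hatch of the white storage chest springs shut by itself: drive the wooden wedge, point first, along the chest's side lane under the hatch until it is fully home, and let go so that the wedge alone props the hatch open. Then reach in under the propped hatch, take out the finned copper heat sink and set it down gently, fins up, in the middle of the low steel plate, its long side along the plate's long side. Leave the hatch propped on the wedge, and the dial gauge, plain copper block, jar and mug where they are.

Things in the scene. Friction and masses are not known exactly. Their poses are not given: they have to be found in the camera images.
- chest: White steel chest fixed to the bench, 252 (x -137..115) x 230 (y -100..130) x 90 mm high. Origin at bench level; its frame is used below (mm, z up). Hinge line of the hatch along x at y=+100, z=90; free-edge side y=-100. Along its +x side runs the wedge lane (see lane_mouth), beside it the compartment: inside x -131..49, y -94..100, floor z=8, walls 6 thick up to z=90.
- lane_mouth (a point): Middle of the open mouth of the wedge lane, on its ledge: chest (82, -100, 72). The flat ledge runs from here 220 mm along chest +y to a steel end stop; 54 mm wide, between a 10 mm high kerb (+x side) and the compartment wall. An 18 mm gap lies between ledge and shut hatch.
- hatch (a joint): Opening angle (rad) of the clear hatch with aluminium frame, 258 mm along x, 200 mm from hinge to free edge, 10 mm thick, 0.35 kg, no handle, covers lane and compartment. 0 = shut and level, grows as the free edge rises, limit 1.3. Spring and weight close it with 0.5 N m when shut (2.5 N at the free edge), 0.6 N m at 0.8 rad. With the wedge fully home: about 0.75.
- hatch_edge (a point): Middle of the lower free edge of the hatch (opposite the hinge); at chest (-11, -100, 90) when shut.
- wedge: Wooden wedge with a grip bar behind, 200 mm long, 44 wide, 84 high, 0.2 kg. Origin: middle of its length and width, underside level; +x to the thin end, z up. Flat underside x -20..100. Tip at x=100 is 8 thick, 12 thick at x=78, then a 47 degree ramp up to the top corner x=10, z=84; flat top to x=-20. Grip bar: x -20..-100, 26 wide, z 28..68.
- wedge_bar (a point): Point to grip near the end of the wedge's bar: wedge (-80, 0, 48). The wedge goes in with its +x along chest +y; it resists with 8 to 20 N while lifting the hatch, then holds by friction; fully home its tip meets the end stop, the bar still outside. The raised hatch edge hangs about 105 mm higher than this point, 14 mm nearer the hinge: lean the tool back 25 to 35 degrees, away from the hinge.
- heatsink: Finned copper heat sink, 100 (x) x 50 (y) x 40 mm high, 0.75 kg: 11 mm base, five 4 mm fins along x, outer fins nearly flush with the sides. Origin: middle of underside, z up. Stands fins up on the compartment floor, long side roughly along chest y. Under the propped hatch a gripper fits only leaning 20 to 35 degrees back from the hinge (tool's top towards chest -y).
- plate: Low steel plate fixed on the bench, 160 (x) x 200 (y, its long side) mm, top face 20 mm above its origin; origin: under its middle, at bench level.
- dial: Yellow-faced dial gauge on a small stand (base 50 x 60 mm, 215 mm tall), origin under the base; leave alone.
- plain_block: Plain copper block without fins, 70 x 45 x 25 mm, origin under its middle; leave alone.
- jar: Amber glass jar, 56 mm across, 90 mm tall, origin under its middle; leave alone.
- mug: White mug, 80 mm across, 90 mm tall, origin under its middle; leave alone.
Mind the look-alikes: they are no part of the job. Of the things shaped like the wedge, the wooden one is meant.

How it is judged:
On the way, in this order (a step that is already met when the one before it is completed fails the run):
1. the wedge alone holds the hatch open (at least 0.68 rad), the robot touching neither (value of joint hatch above 0.68 rad and contact force between wedge and hatch above 0.5 N and contact force between each of the arm, the fingers and hatch below 0.1 N and contact force between each of the arm, the fingers and wedge below 0.1 N), for 0.3 s.
2. the heat sink is lifted out of the chest with the hatch still propped (height (world z) of heatsink above 0.095 m and value of joint hatch above 0.68 rad), for 0.1 s.
At the end, for the whole second after the job is handed in: The hatch rests on the wedge alone, open at least 0.68 rad; the heat sink lies at rest fins up on the steel plate, its middle within 25 mm of the plate's middle and its long side within 0.2 rad of the plate's long side; the robot touches nothing (value of joint hatch above 0.68 rad and contact force between wedge and hatch above 0.5 N and horizontal distance between heatsink and plate below 0.025 m and z of heatsink in the frame of plate between 0.016 and 0.025 m and angle between heatsink's own z axis and vertical below 0.08 rad and angle between the x axis of heatsink and the y axis of plate, either way round below 0.2 rad and linear speed of each of heatsink, wedge below 0.02 m/s).
It fails at once if the heat sink is dropped or slammed on the plate (contact force between heatsink and plate above 120 N).
It fails at once if a bystander is disturbed (moved over 30 mm) (distance of any of dial, plain_block, jar, mug from where it was at the start of the episode above 0.03 m).
It also fails if it takes over 72 s, if anything falls off the work surface, if the arm or the gripper's body presses on something with over 40 N, if the wrist force passes 120 N, or if a joint passes its speed limit or range.

ROBOT

A 6-joint arm with a two-finger parallel gripper is mounted at the origin on the work surface. World frame = base frame: x ahead of the robot, y to its left, z up, the work surface at z = 0. Lengths are in m, angles in rad, forces in N, time in s.
With the tool pointing down it reaches from about 0.35 to 0.975 m from the base axis. Payload 4.9 kg.
Tool frame: the origin (TCP) lies midway between the tips of the shut fingers; the grasp point (between the pads) lies 19 mm behind it; z points along the fingers, y is the direction in which the jaws open and shut (so a half turn about z gives the same grasp; the last joint's range is limited). The gripper opens to 85 mm and grips with 20 to 120 N. Pads are 22 mm wide; open, the fingers measure 114 mm over their backs; the gripper's body (76 mm by 85 mm) begins 54 mm behind the grasp point. The pads swing forward as they close: fully open they stand 13 mm farther back than shut.
Start: joints at [1.047, 0.053, 1.613, -0, 1.476, -0.119], TCP at [0.246, 0.574, 0.231] pointing down, gripper open.
Joint ranges: [-3.01, 3.01], [-1.01, 2.22], [0.06, 2.58], [-1.02, 4.17], [0.09, 2.62], [-3.14, 3.14]. Speed limits (rad/s): [2.57, 2.57, 3.14, 3.14, 3.14, 3.14].

INTERFACE

Orientations are given as a rotation vector (axis times angle).
In Python, from station import ctrl gives the robot as it stands.
- The arm moves only by the tool apply_moves, never from a script. Its argument "rows" is a list of rows, each a list of 6 numbers: the shift along the tool's x, y, z in cm, then the turn, a rotation vector about the tool's x, y, z in units of 5 degrees (1.0 is 5 degrees). In form: [[x, y, z, rx, ry, rz], ...]. A call has 1 to 20 rows; each row is the pose to reach, as a shift and turn from the pose measured when the call began, along the tool's axes at that moment; what a row does not reach only later rows make up. A row lasts 1/10 s, in which the tool goes at most 50 mm and 8.59 degrees, less where a joint would pass 70% of its speed; a pose out of reach is approached as far as the arm can. A call with a gripper value outside its range is refused whole. "grip" is the closure, from 0 (fully open) to 1 (shut), set as the call begins (left out, the last holds). The fingers move at their own pace and stop on an object; "squeeze" is the grip in N (left out, the last holds). Time passes only in rows, so rows that repeat a pose let the fingers close. It gives the time, the measured TCP pose, the force and the opening at its end, in the units of the state.
- ctrl.get_obs(): the state, without advancing time (a new reading comes with each control period).
- ctrl.get_image(name): name is "scene" or "top" or "wrist"; returns a dict with "color" (400x640x3 uint8, blue, green, red), "mtx" (3x3 intrinsics, pixels), "rvec" (rotation vector, rad) and "tvec" (3), from world to camera coordinates, as OpenCV has them. Camera axes: x right, y down, z forward; pixel columns grow to the right and rows downward; lengths in m; the calibration is good to about 2 mm. A picture is of the moment at which its call begins. There is no depth.
- ctrl.finish_job(): hands the job in, once; it reports no verdict.
The state is a dict: "t": time; "q": joint angles; "dq": joint speeds; "effort": joint torques, N m; "tool_pos": TCP position; "tool_rot": TCP orientation; "contact_force": force on the tool from outside, world axes, zero at the start; "wrist_torque": the same for the moment, N m; "opening": finger opening in m.
Only numpy, scipy, OpenCV 4.12 (cv2) and the standard library are available. Lean on these libraries where they do the work, as an engineer would, in place of code of your own. Each camera call takes 0.05 s, during which the arm holds its last target.

## Working session

There is one attempt and no reset: what is moved stays moved. The work goes in short steps, Python scripts to look and compute and a tool call to move; the robot and the scene stay as the last step left them, time stands still between calls to the robot, and variables do not carry over. Pictures are saved under pics/ and viewed, and the job is handed in when it is done.

Besides the shell and the picture viewer there is one more tool, called after "Request:" as name([rows], argument=value, ...), one row to a line, values as JSON. apply_moves: Moves the arm, as the interface text tells. Its arguments: {"type":"object","properties":{"rows":{"type":"array","items":{"type":"array","items":{"type":"number"}}},"grip":{"type":"number"},"squeeze":{"type":"number"}},"required":["rows"]}

```bash
ls; mkdir -p pics
python3 - <<'E'
from station import ctrl
import cv2
for n in ["scene","top","wrist"]:
    im=ctrl.get_image(n); cv2.imwrite(f"pics/{n}0.png",im["color"])
    R,_=cv2.Rodrigues(im["rvec"]); print(n,im["mtx"].tolist(),(-R.T@im["tvec"].reshape(3)).round(3), R.round(3).tolist())
o=ctrl.get_obs();print(o)
E
```

```text
pics
scene [[418.55502366247043, 0.0, 325.8574699148545], [0.0, 418.55502366247043, 202.21446493297825], [0.0, 0.0, 1.0]] [1.038 0.555 1.168] [[-0.77, 0.638, -0.016], [0.53, 0.625, -0.573], [-0.356, -0.449, -0.819]]
top [[396.2793668182076, 0.0, 316.72395027455286], [0.0, 396.2793668182076, 194.82791435651814], [0.0, 0.0, 1.0]] [ 0.399 -0.068  1.555] [[-0.014, -1.0, -0.0], [-0.995, 0.014, -0.102], [0.102, -0.001, -0.995]]
wrist [[346.53545129615253, 0.0, 318.5370352710194], [0.0, 346.53545129615253, 199.5469120032801], [0.0, 0.0, 1.0]] [0.179 0.603 0.373] [[0.394, 0.919, -0.003], [0.881, -0.377, 0.287], [0.263, -0.116, -0.958]]
{'t': 0.15, 'q': array([ 1.04699728e+00,  5.31951960e-02,  1.61397589e+00,  2.61868303e-07,
        1.47602135e+00, -1.19016119e-01]), 'dq': array([ 9.65060658e-04,  5.68542011e-04, -4.96729376e-03, -4.21863924e-05,
       -8.97942445e-04,  4.55014391e-04]), 'effort': array([-2.86144095e-04, -3.94244277e+01, -3.70720053e+01, -1.63814993e-04,
        4.70767409e-03, -2.21473954e-05]), 'tool_pos': array([0.24589862, 0.57406068, 0.23035328]), 'tool_rot': array([-6.31397785e-01, -3.07697236e+00,  2.38373639e-03]), 'contact_force': array([-0.08956042,  0.23154299,  0.28746681]), 'wrist_torque': array([-0.0138704 ,  0.01635636,  0.01869384]), 'opening': 0.08528935262891889}
```

View pics/scene0.png

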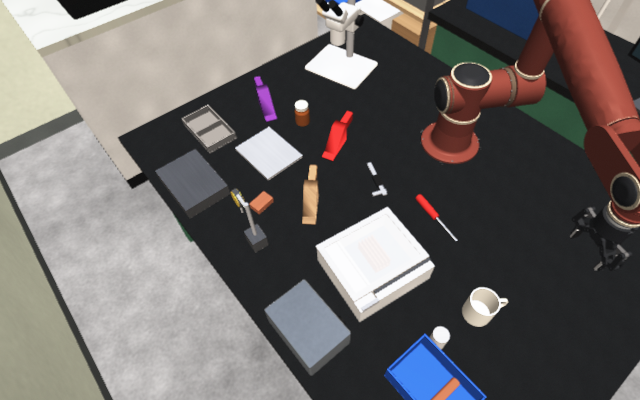

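View pics/top0.png

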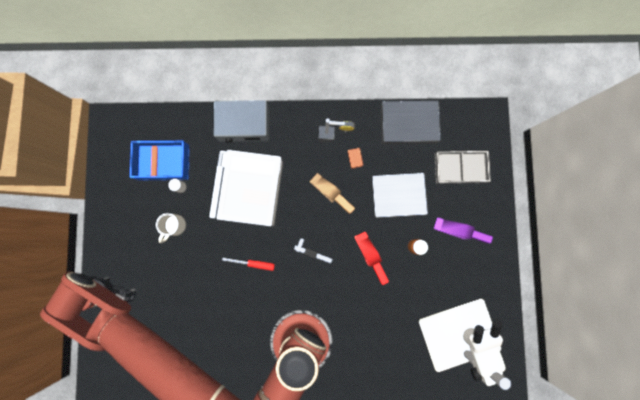

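View pics/wrist0.png

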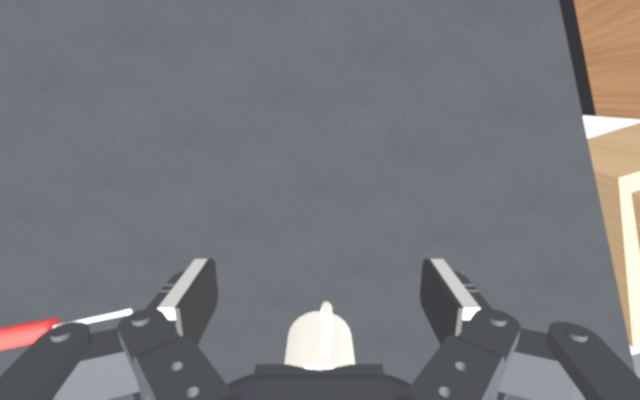

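Run:
```python
import cv2
a=cv2.imread("pics/scene0.png");b=cv2.imread("pics/top0.png")
def cr(im,x0,y0,x1,y1,s,n): cv2.imwrite(n,cv2.resize(im[y0:y1,x0:x1],None,fx=s,fy=s,interpolation=cv2.INTER_CUBIC))
cr(a,300,190,460,330,5,"pics/c1.png")
cr(b,195,135,345,235,5,"pics/c2.png")
cr(a,200,100,360,240,5,"pics/c3.png")
cr(b,290,140,450,240,5,"pics/c4.png")
```

```text
(no output)
```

View pics/c1.png

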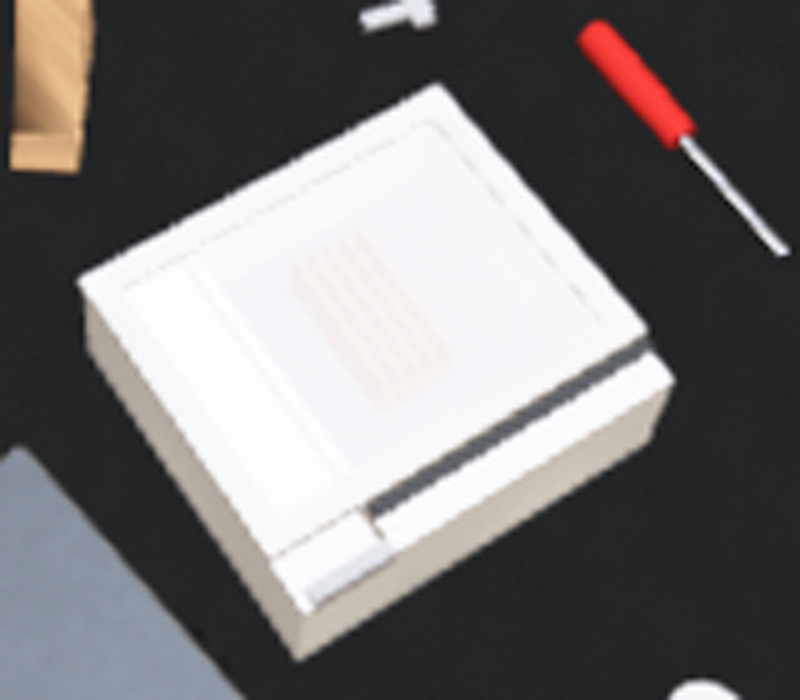

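View pics/c2.png

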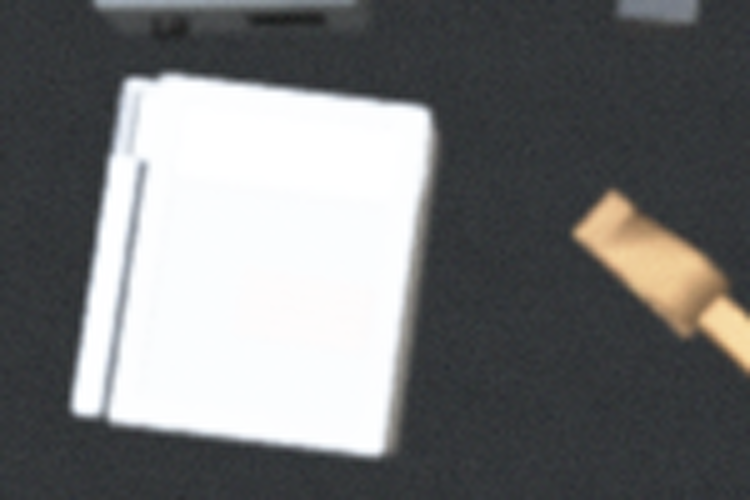

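View pics/c3.png

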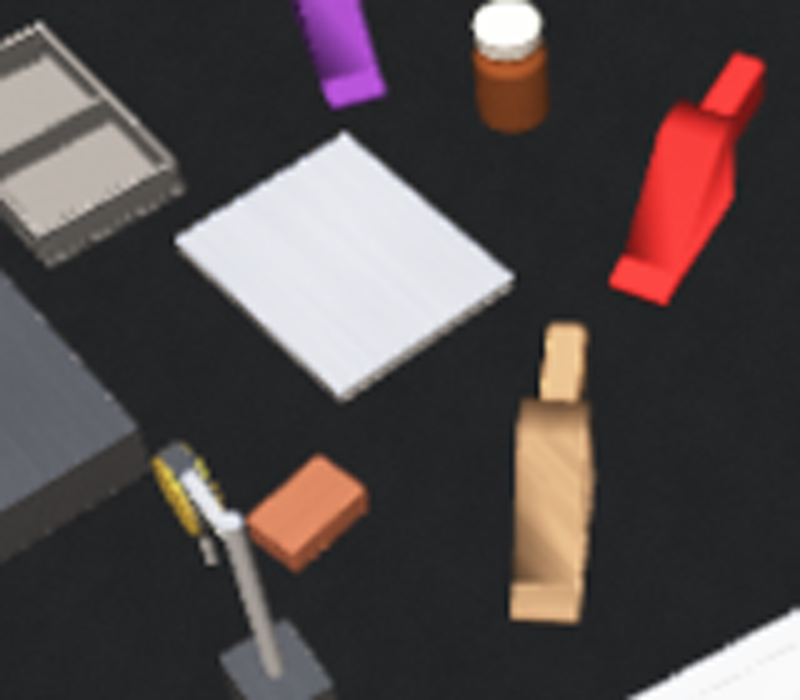

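View pics/c4.png

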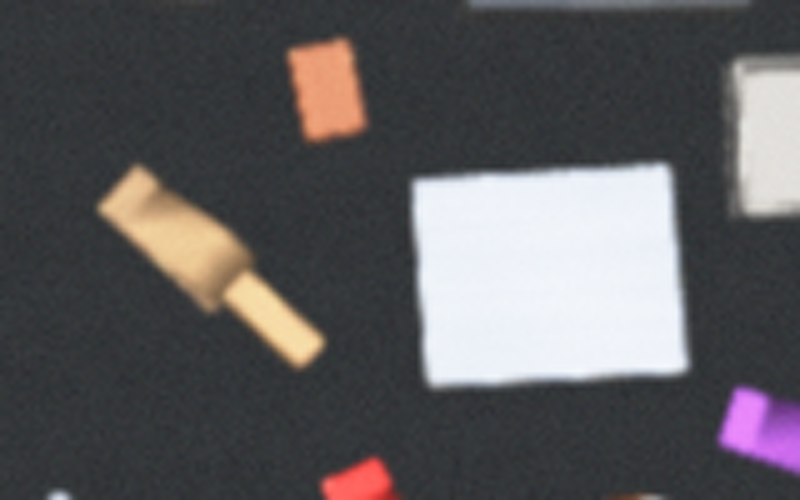

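```bash
cat > h.py <<'E'
import numpy as np,cv2
from scipy.optimize import least_squares
from scipy.spatial.transform import Rotation as Ro
CAM={}
def cam(im): return (im["mtx"],np.array(im["rvec"],float),np.array(im["tvec"],float))
def un(u,off,s=5): return [(u[0]+.5)/s-.5+off[0],(u[1]+.5)/s-.5+off[1]]
def proj(c,P): return cv2.projectPoints(np.array(P,float).reshape(-1,3),c[1],c[2],c[0],None)[0].reshape(-1,2)
def T2(p,P,z0=0):
    c,s=np.cos(p[2]),np.sin(p[2]); P=np.array(P,float)/1000
    return np.c_[p[0]+c*P[:,0]-s*P[:,1],p[1]+s*P[:,0]+c*P[:,1],P[:,2]+z0]
def fit(x0,groups,z0=0):
    def f(p): return np.concatenate([(proj(c,T2(p,P,z0))-np.array(U)).ravel() for c,P,U in groups])
    r=least_squares(f,x0,loss='soft_l1'); return r.x,f(r.x).reshape(-1,2).round(1)
E
python3 - <<'E'
from h import *
from station import ctrl
t=cam(ctrl.get_image("top"));s=cam(ctrl.get_image("scene"))
import pickle; pickle.dump((t,s),open("cams.pkl","wb"))
o2=(195,135);o1=(300,190);o3=(200,100);o4=(290,140)
U=lambda L,o:[un(u,o) for u in L]
C=[[118,100,100],[118,-100,100],[-140,-100,100],[-140,100,100],[115,130,90],[-137,130,90]]
p,r=fit([.6,.3,0],[(t,C,U([(165,73),(432,103),(390,457),(108,422),(125,78),(73,415)],o2)),
 (s,C,U([(273,560),(78,280),(437,82),(648,330),(303,612),(675,380)],o1))]);print("chest",p,r.tolist())
p,r=fit([.5,-.05,.7],[(t,[[100,22,8],[100,-22,8],[-100,13,68],[-100,-13,68]],U([(98,208),(138,165),(300,368),(325,343)],o4)),
 (s,[[100,22,0],[100,-22,0],[-100,13,68],[-100,-13,68]],U([(580,622),(510,620),(587,325),(549,325)],o3))]);print("wedge",p,r.tolist())
Q=[[80,100,20],[80,-100,20],[-80,-100,20],[-80,100,20]]
p,r=fit([.5,-.3,0],[(t,Q,U([(413,180),(668,163),(688,372),(430,386)],o4)),(s,Q,U([(342,390),(175,240),(345,133),(515,277)],o3))]);print("plate",p,r.tolist())
E
```

```text
chest [ 0.59230633  0.18214935 -0.13804059] [[-1.0, 0.3], [-1.3, 0.8], [-2.3, -1.2], [0.1, -0.9], [-0.4, -0.3], [-0.1, -1.2], [-0.5, -0.6], [0.0, -0.3], [-0.0, 0.1], [-0.2, -0.6], [0.6, -1.1], [-0.2, -0.5]]
wedge [ 0.55996973 -0.12794079  0.80573205] [[0.0, -0.4], [-0.3, 0.1], [-0.2, -0.3], [-0.5, -0.4], [-0.3, 0.1], [0.4, -0.3], [0.0, -0.7], [0.1, -1.0]]
plate [ 0.55305274 -0.39039567  0.05069202] [[-0.2, 0.2], [-0.3, 0.3], [-0.5, -0.8], [-0.4, -0.2], [-0.2, 0.1], [-0.1, -0.8], [-0.1, -0.6], [-0.2, -0.9]]
```

```bash
cat >> h.py <<'E'
def leanR(az,lean):  # az: world azimuth (rad) of the wedge x/lean direction
    w=np.array([np.cos(az),np.sin(az),0]);u=np.array([0,0,1.]);s,c=np.sin(lean),np.cos(lean)
    x=c*w+s*u;z=s*w-c*u;return np.c_[x,np.cross(z,x),z]
def shift(o,p,R):
    R0=Ro.from_rotvec(o["tool_rot"]).as_matrix()
    d=R0.T@(np.array(p)-o["tool_pos"])*100
    w=Ro.from_matrix(R0.T@R).as_rotvec()/np.deg2rad(5)
    return np.r_[d,w].round(2).tolist()
WEDGE=[0.55997,-0.12794,0.80573];CHEST=[0.5923,0.18215,-0.13804];PLATE=[0.55305,-0.3904,0.0507]
def pt(f,P): return T2(f,[P])[0]
E
python3 - <<'E'
from h import *
from station import ctrl
o=ctrl.get_obs()
R=leanR(WEDGE[2],np.deg2rad(30));G=pt(WEDGE,[-80,0,48])
print(G,shift(o,G-.15*R[:,2],R), G-.15*R[:,2])
print(Ro.from_rotvec(o["tool_rot"]).as_matrix().round(3))
E
```

```text
[ 0.50456321 -0.18564691  0.048     ] [-51.05, -66.68, 5.34, -5.78, 4.01, 21.55] [ 0.45261935 -0.23974715  0.17790381]
[[-0.919  0.394 -0.001]
 [ 0.394  0.919 -0.001]
 [ 0.    -0.001 -1.   ]]
```

Request:
apply_moves([
  [-2, -3, -3, 0, 0, 1],
  [-5, -6, -5, -0.4, 0.3, 2],
  [-8, -10, -6, -0.7, 0.5, 3.2],
  [-11, -14, -7, -1, 0.7, 4.4],
  [-14, -18, -7, -1.3, 0.9, 5.6],
  [-17, -22, -7, -1.7, 1.2, 6.8],
  [-20, -26, -7, -2, 1.4, 8],
  [-23, -30, -7, -2.4, 1.6, 9.2],
  [-26, -34, -6, -2.8, 1.9, 10.4],
  [-29, -38, -5, -3.1, 2.1, 11.6],
  [-32, -42, -4, -3.5, 2.4, 12.8],
  [-35, -46, -3, -3.8, 2.6, 14],
  [-38, -50, -2, -4.2, 2.9, 15.2],
  [-41, -54, -1, -4.6, 3.2, 16.6],
  [-44, -58, 0, -5, 3.5, 18],
  [-47, -62, 1, -5.3, 3.7, 19.5],
  [-49, -64.5, 2.5, -5.5, 3.9, 20.6],
  [-51, -66.7, 3.5, -5.8, 4, 21.5],
  [-51, -66.7, 3.5, -5.8, 4, 21.5],
  [-51, -66.7, 3.5, -5.8, 4, 21.5],
], grip=0, squeeze=60)

```text
t: 2.25
tool_pos: [0.4517, -0.2397, 0.1959]
tool_rot: [-2.621, -1.123, -0.705]
contact_force: [0.9, 0.5, 0.5]
opening: 0.0853
```

Run:
```python
from h import *
from station import ctrl
o=ctrl.get_obs();print(o["t"],o["q"].round(3),o["tool_pos"],o["contact_force"])
R=leanR(WEDGE[2],np.deg2rad(30));G=pt(WEDGE,[-80,0,48])
print(shift(o,G-.12*R[:,2],R))
im=ctrl.get_image("wrist");c=cam(im)
P=[[100,22,8],[100,-22,8],[100,22,0],[100,-22,0],[-100,13,68],[-100,-13,68],[10,22,84],[10,-22,84],[-20,22,84],[-20,-22,84]]
u=proj(c,T2(WEDGE,P));print(u.round(0).tolist())
a=im["color"].copy()
cv2.imwrite("pics/w1.png",a)
```

```text
2.25 [-0.917 -0.216  1.99   0.521  1.472 -0.236] [ 0.45173998 -0.2396776   0.19587076] [0.87621799 0.49762744 0.53532078]
[-0.86, 0.07, 4.58, -0.02, -0.02, 0.04]
[[300.0, 47.0], [338.0, 47.0], [300.0, 52.0], [338.0, 52.0], [303.0, 205.0], [334.0, 205.0], [294.0, 79.0], [344.0, 79.0], [293.0, 110.0], [344.0, 111.0]]
```

View pics/w1.png

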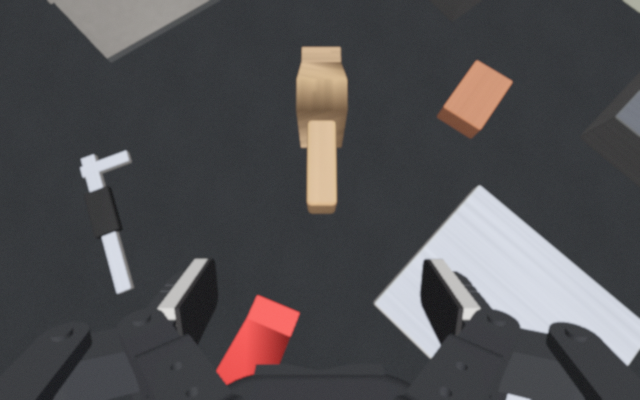

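Run:
```python
from h import *
import pickle
from station import ctrl
t,s=pickle.load(open("cams.pkl","rb"))
c=cam(ctrl.get_image("wrist"))
p,r=fit(WEDGE,[(c,[[100,22,8],[100,-22,8],[-100,13,68],[-100,-13,68]],[[301.5,46.5],[341,47],[307,205.5],[336.5,205.5]])]);print(p,r.tolist())
# red: scene crop tip and bar end
p2,r2=fit([.38,-.2,-.5],[(s,[[100,22,0],[100,-22,0],[-100,13,68],[-100,-13,68]],[un(u,(200,100)) for u in [(668,305),(610,283),(768,65),(738,55)]])]);print(p2,r2.tolist())
ca,sa=np.cos(p[2]),np.sin(p[2])
for q in T2(p2,[[100,22,0],[100,-22,0],[10,22,84],[10,-22,84],[-100,0,68]]): d=q[:2]-p[:2];print(ca*d[0]+sa*d[1],-sa*d[0]+ca*d[1],q[2])
```

```text
[ 0.56227679 -0.12924217  0.80719228] [[0.7, 0.8], [-0.7, 0.5], [-0.5, -0.4], [0.5, -0.3]]
[ 0.31249085 -0.27185471  0.41715643] [[-0.7, 0.4], [0.2, 0.8], [0.3, -0.7], [0.1, -0.7]]
-0.1748958214108224 0.0641372763633515 0.0
-0.19162557059041793 0.023441877454042054 0.0
-0.25813641008895527 0.09835721786706966 0.084
-0.27486615926855085 0.05766181895776029 0.084
-0.3682397819520266 0.11983389136140385 0.068
```

```bash
sed -i 's/^WEDGE=.*CHEST/WEDGE=[0.56228,-0.12924,0.80719];CHEST/' h.py
python3 - <<'E'
from h import *
from station import ctrl
o=ctrl.get_obs()
R=leanR(WEDGE[2],np.deg2rad(30));G=pt(WEDGE,[-80,0,48])
print(shift(o,G+.019*R[:,2],R))
E
```

```text
[-0.93, 0.35, 18.56, 0.01, -0.01, 0.05]
```

Request:
apply_moves([
  [-0.5, 0.2, 2, 0, 0, 0],
  [-0.9, 0.35, 5, 0, 0, 0],
  [-0.9, 0.35, 8, 0, 0, 0],
  [-0.9, 0.35, 11, 0, 0, 0],
  [-0.9, 0.35, 13.5, 0, 0, 0],
  [-0.9, 0.35, 15.5, 0, 0, 0],
  [-0.9, 0.35, 17.2, 0, 0, 0],
  [-0.9, 0.35, 18.5, 0, 0, 0],
  [-0.9, 0.35, 18.5, 0, 0, 0],
  [-0.9, 0.35, 18.5, 0, 0, 0],
], grip=0)

```text
t: 3.35
tool_pos: [0.5139, -0.18, 0.0331]
tool_rot: [-2.621, -1.128, -0.706]
contact_force: [0.3, -0.3, -0.6]
opening: 0.0856
```

Request:
apply_moves([
  [0, 0, 0, 0, 0, 0],
  [0, 0, 0, 0, 0, 0],
  [0, 0, 0, 0, 0, 0],
  [0, 0, 0, 0, 0, 0],
  [0, 0, 0, 0, 0, 0],
  [0, 0, 0, 0, 0, 0],
  [0, 0, 0, 0, 0, 0],
  [0, 0, 0, 0, 0, 0],
], grip=1, squeeze=90)

```text
t: 4.15
tool_pos: [0.514, -0.1802, 0.0335]
tool_rot: [-2.621, -1.129, -0.707]
contact_force: [-2.9, -0.8, 5.1]
opening: 0.0251
```

Run:
```python
from h import *
from station import ctrl
o=ctrl.get_obs()
print(shift(o,o["tool_pos"]+[0,0,.11],Ro.from_rotvec(o["tool_rot"]).as_matrix()))
```

```text
[5.51, 0.05, -9.52, 0.0, 0.0, 0.0]
```

Request:
apply_moves([
  [0.3, 0, -0.5, 0, 0, 0],
  [0.9, 0, -1.6, 0, 0, 0],
  [1.7, 0, -3, 0, 0, 0],
  [2.6, 0, -4.5, 0, 0, 0],
  [3.5, 0, -6, 0, 0, 0],
  [4.3, 0, -7.5, 0, 0, 0],
  [5, 0, -8.7, 0, 0, 0],
  [5.5, 0, -9.5, 0, 0, 0],
  [5.5, 0, -9.5, 0, 0, 0],
])

```text
t: 5.05
tool_pos: [0.5144, -0.1806, 0.1453]
tool_rot: [-2.623, -1.131, -0.709]
contact_force: [0.4, -0.3, -1.8]
opening: 0.0246
```

Run:
```python
from h import *
from station import ctrl
o=ctrl.get_obs();print(o["q"].round(2),o["tool_pos"],o["opening"])
R=leanR(CHEST[2]+np.pi/2,np.deg2rad(30))
G=pt(CHEST,[82,-240-80,72+10+48])
print(shift(o,G+.019*R[:,2],R))
im=ctrl.get_image("wrist");cv2.imwrite("pics/w2.png",im["color"])
```

```text
[-0.74 -0.13  2.01  0.55  1.29 -0.15] [ 0.51439706 -0.18059355  0.14530381] 0.0246186336515411
[8.07, 5.4, 8.4, 3.63, 0.01, -6.11]
```

View pics/w2.png

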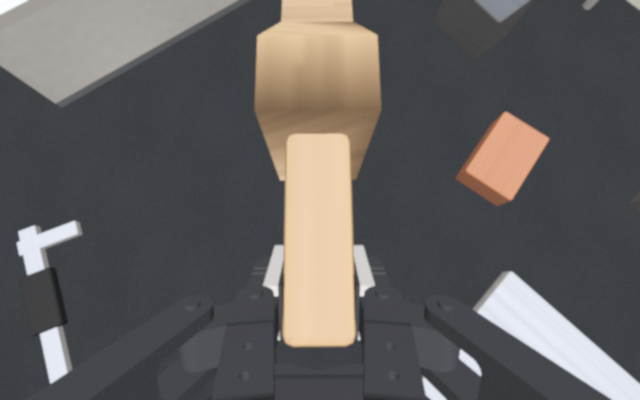

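Request:
apply_moves([
  [0.4, 0.3, 0.4, 0.2, 0, -0.3],
  [1.2, 0.8, 1.2, 0.5, 0, -0.9],
  [2, 1.4, 2, 0.9, 0, -1.5],
  [2.8, 1.9, 2.9, 1.25, 0, -2.1],
  [3.6, 2.4, 3.7, 1.6, 0, -2.7],
  [4.4, 3, 4.6, 2, 0, -3.4],
  [5.2, 3.5, 5.4, 2.35, 0, -4],
  [6, 4, 6.3, 2.7, 0, -4.6],
  [6.8, 4.5, 7.1, 3.1, 0, -5.2],
  [7.5, 5, 7.8, 3.4, 0, -5.7],
  [8.1, 5.4, 8.4, 3.6, 0, -6.1],
  [8.1, 5.4, 8.4, 3.6, 0, -6.1],
  [8.1, 5.4, 8.4, 3.6, 0, -6.1],
])

```text
t: 6.4
tool_pos: [0.63, -0.1358, 0.1113]
tool_rot: [-2.072, -1.799, -0.553]
contact_force: [-0.6, 0.1, -0.6]
opening: 0.0252
```

Run:
```python
from h import *
from station import ctrl
o=ctrl.get_obs();print(o["q"].round(2),o["tool_pos"],o["opening"])
for n in ["wrist","scene","top"]:
    im=ctrl.get_image(n);cv2.imwrite(f"pics/{n}3.png",im["color"])
    b={"wrist":None,"scene":(270,150,430,290),"top":(195,115,355,235)}[n]
    if b: cv2.imwrite(f"pics/{n}3c.png",cv2.resize(im["color"][b[1]:b[3],b[0]:b[2]],None,fx=5,fy=5,interpolation=2))
    print(n,proj(cam(im),T2(CHEST,[[118,-100,100],[118,-100,90],[115,-100,90],[115,-100,82],[109,-100,72],[55,-100,72],[49,-100,72],[-137,-100,90],[-140,-100,100],[115,-100,0],[-137,-100,0]])).round(1).tolist())
```

```text
[-0.53  0.29  1.62  0.48  1.46 -0.5 ] [ 0.63004104 -0.13576866  0.11125252] 0.025240862499109132
wrist [[375.7, -76.1], [373.2, -60.8], [368.7, -60.8], [367.0, -49.4], [356.6, -36.2], [280.0, -36.0], [271.5, -36.0], [-16.0, -59.6], [-35.8, -74.8], [354.8, 34.5], [77.2, 35.3]]
scene [[315.2, 245.3], [315.4, 247.0], [316.2, 246.5], [316.3, 247.8], [318.2, 248.5], [333.6, 240.0], [335.2, 239.1], [385.8, 208.3], [387.0, 206.1], [317.2, 260.6], [383.1, 223.7]]
top [[279.7, 156.0], [279.9, 156.5], [279.8, 157.3], [280.0, 157.7], [280.1, 159.8], [278.2, 173.7], [278.0, 175.3], [270.8, 224.1], [270.3, 224.8], [281.9, 161.7], [273.4, 224.7]]
```

View pics/wrist3.png

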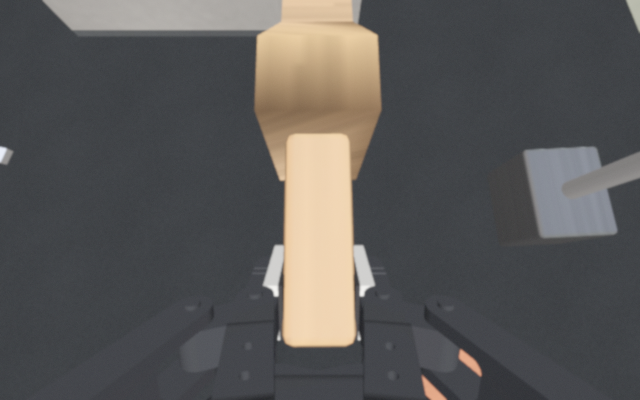

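View pics/scene3c.png

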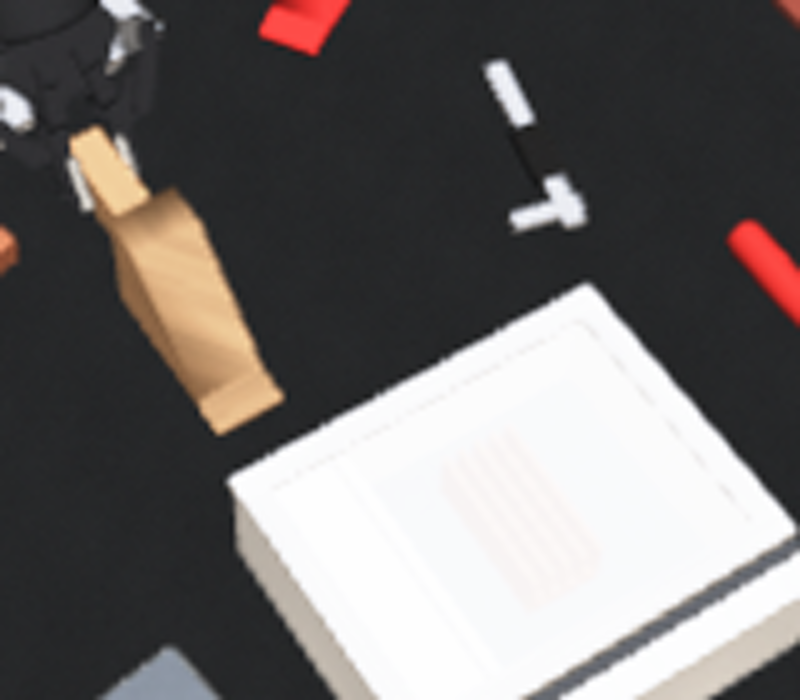

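View pics/top3c.png

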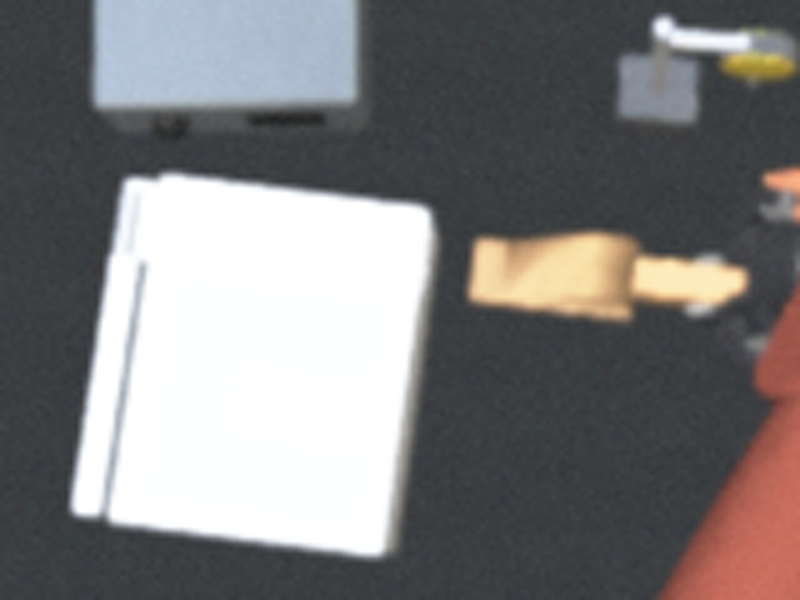

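Run:
```python
import cv2
a=cv2.imread("pics/wrist3.png")
x=cv2.resize(a[0:50,50:130],None,fx=9,fy=5.5,interpolation=2)
y=cv2.resize(a[0:50,300:380],None,fx=9,fy=5.5,interpolation=2)
cv2.imwrite("pics/c5.png",cv2.vconcat([x,y]))
```

```text
(no output)
```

View pics/c5.png

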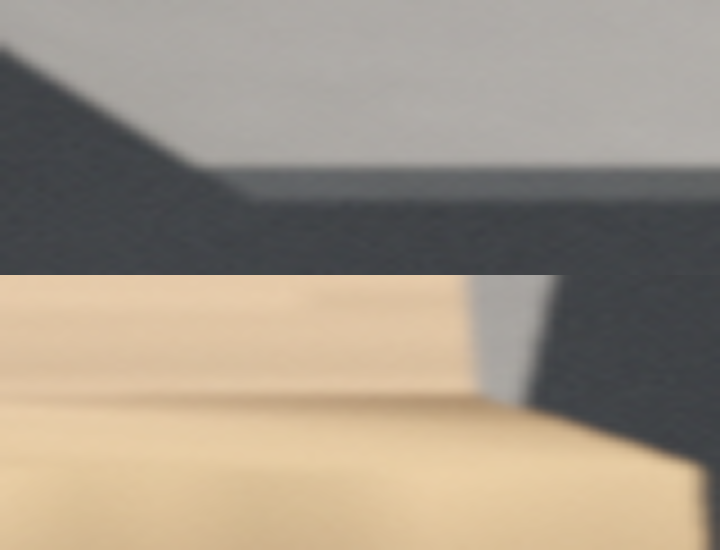

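```bash
sed -i 's/CHEST=\[0.5923,0.18215/CHEST=[0.5938,0.1810/' h.py
cat >> h.py <<'E'
def wtool(y,zb,x=82,lean=30.):
    # TCP pose for wedge origin chest (x,y), underside at zb mm, using grasp offsets measured
    R=leanR(CHEST[2]+np.pi/2,np.deg2rad(lean))
    G=pt(CHEST,[x,y-80,zb+50]); return G+.019*R[:,2],R
def inchest(p):
    d=np.array(p)-np.r_[CHEST[:2],0];c,s=np.cos(CHEST[2]),np.sin(CHEST[2])
    return (np.array([c*d[0]+s*d[1],-s*d[0]+c*d[1],d[2]])*1000).round(1)
E
python3 - <<'E'
from h import *
from station import ctrl
o=ctrl.get_obs();R0=Ro.from_rotvec(o["tool_rot"]).as_matrix()
print("lean",np.degrees(np.arctan2(R0[2,0],-R0[2,2])),"roll",R0[2,1], "yaw",np.arctan2(R0[1,1],R0[0,1]))
print(inchest(o["tool_pos"]),inchest(wtool(-240,75)[0]))
for y,z in [(-240,75.5),(-185,75.5),(-185,72),(20,72)]: print(y,z,shift(o,*wtool(y,z)))
Rg=Ro.from_rotvec([-2.621,-1.129,-.707]).as_matrix();print("grasp lean",np.degrees(np.arctan2(Rg[2,0],-Rg[2,2])),Rg[2,1],np.arctan2(Rg[1,1],Rg[0,1]))
E
```

```text
lean 29.973650980572582 roll -0.0005848486425027444 yaw -0.14114559261955129
[  79.4 -309.2  112.1] [  82.  -310.5  108.5]
-240 75.5 [-0.26, 0.26, 0.2, 0.01, 0.01, -0.03]
-185 75.5 [4.5, 0.25, 2.95, 0.01, 0.01, -0.03]
-185 72 [4.33, 0.25, 3.25, 0.01, 0.01, -0.03]
20 72 [22.08, 0.18, 13.49, 0.01, 0.01, -0.03]
grasp lean 30.083611300553045 0.0043925948264816606 -0.7585123233133265
```

Request:
apply_moves([
  [-0.2, 0.25, 0.2, 0, 0, 0],
  [-0.2, 0.25, 0.2, 0, 0, 0],
  [0.5, 0.25, 0.6, 0, 0, 0],
  [1.5, 0.25, 1.2, 0, 0, 0],
  [2.5, 0.25, 1.8, 0, 0, 0],
  [3.5, 0.25, 2.4, 0, 0, 0],
  [4.5, 0.25, 2.95, 0, 0, 0],
  [4.5, 0.25, 2.95, 0, 0, 0],
  [4.5, 0.25, 2.95, 0, 0, 0],
])

```text
t: 7.45
tool_pos: [0.6399, -0.0829, 0.109]
tool_rot: [-2.073, -1.8, -0.554]
contact_force: [0.1, -0.4, -1.7]
opening: 0.0249
```

```bash
cat > look.py <<'E'
import sys
from h import *
from station import ctrl
k=sys.argv[1]
o=ctrl.get_obs();R0=Ro.from_rotvec(o["tool_rot"]).as_matrix()
print(o["t"],o["q"].round(2),inchest(o["tool_pos"]),o["contact_force"].round(1),o["wrist_torque"].round(2),o["opening"])
print("lean",np.degrees(np.arctan2(R0[2,0],-R0[2,2])),"roll",R0[2,1], "yaw",np.arctan2(R0[1,1],R0[0,1]))
for n in ["wrist","scene"]:
    im=ctrl.get_image(n)["color"]
    if n=="scene": im=cv2.resize(im[150:310,270:470],None,fx=4,fy=3.75,interpolation=2)
    cv2.imwrite(f"pics/{n}{k}.png",im)
E
python3 look.py 4
python3 - <<'E'
from h import *
from station import ctrl
o=ctrl.get_obs()
for y,z in [(-185,73),(-165,72),(-100,72),(20,72)]: print(y,z,shift(o,*wtool(y,z)))
E
```

```text
7.45 [-0.46  0.27  1.65  0.5   1.42 -0.44] [  82. -255.  109.] [ 0.1 -0.4 -1.7] [-0.51  0.05  0.04] 0.024910711089325487
lean 29.953527585320877 roll -0.0004950250430958147 yaw -0.14028690810158725
-185 73 [-0.1, -0.01, 0.23, 0.01, 0.01, -0.04]
-165 72 [1.58, -0.01, 1.31, 0.01, 0.01, -0.04]
-100 72 [7.21, -0.04, 4.56, 0.01, 0.01, -0.04]
20 72 [17.61, -0.08, 10.55, 0.01, 0.01, -0.04]
```

View pics/scene4.png

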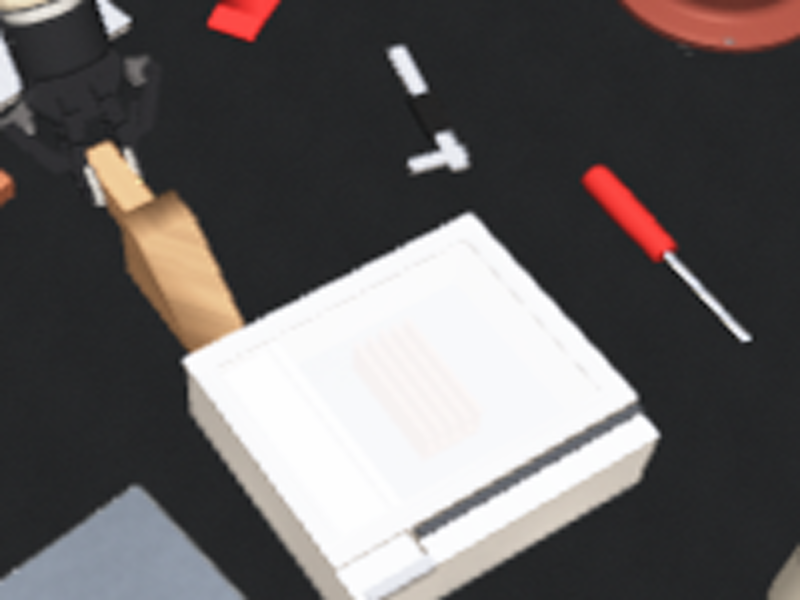

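View pics/wrist4.png

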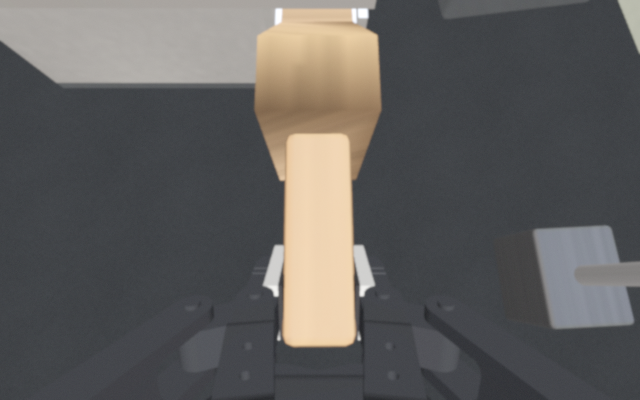

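Request:
apply_moves([
  [-0.1, 0, 0.2, 0, 0, 0],
  [0.6, 0, 0.7, 0, 0, 0],
  [1.6, 0, 1.3, 0, 0, 0],
  [2.4, 0, 1.8, 0, 0, 0],
  [3.2, 0, 2.25, 0, 0, 0],
  [4, 0, 2.7, 0, 0, 0],
  [4.8, 0, 3.15, 0, 0, 0],
  [5.6, -0.03, 3.6, 0, 0, 0],
  [6.4, -0.03, 4.1, 0, 0, 0],
  [7.2, -0.04, 4.55, 0, 0, 0],
])

```text
t: 8.55
tool_pos: [0.652, -0.0001, 0.1059]
tool_rot: [-2.077, -1.8, -0.554]
contact_force: [-0.6, -6.5, -0.2]
opening: 0.0253
```

```bash
python3 look.py 5
python3 - <<'E'
from h import *
from station import ctrl
o=ctrl.get_obs()
for y,z in [(-100,72),(-60,72),(-20,72),(20,72),(24,72)]: print(y,z,shift(o,*wtool(y,z)))
E
```

```text
8.55 [-0.33  0.25  1.68  0.52  1.35 -0.34] [  82.6 -171.3  105.9] [-0.6 -6.5 -0.2] [-0.85  0.04 -0.05] 0.02531152509969925
lean 29.829792124084832 roll 0.0009419804205304527 yaw -0.14259660865458246
-100 72 [-0.08, -0.03, -0.0, 0.03, 0.01, -0.03]
-60 72 [3.39, -0.04, 1.99, 0.03, 0.01, -0.03]
-20 72 [6.85, -0.06, 3.99, 0.03, 0.01, -0.03]
20 72 [10.32, -0.07, 5.99, 0.03, 0.01, -0.03]
24 72 [10.66, -0.07, 6.19, 0.03, 0.01, -0.03]
```

View pics/scene5.png

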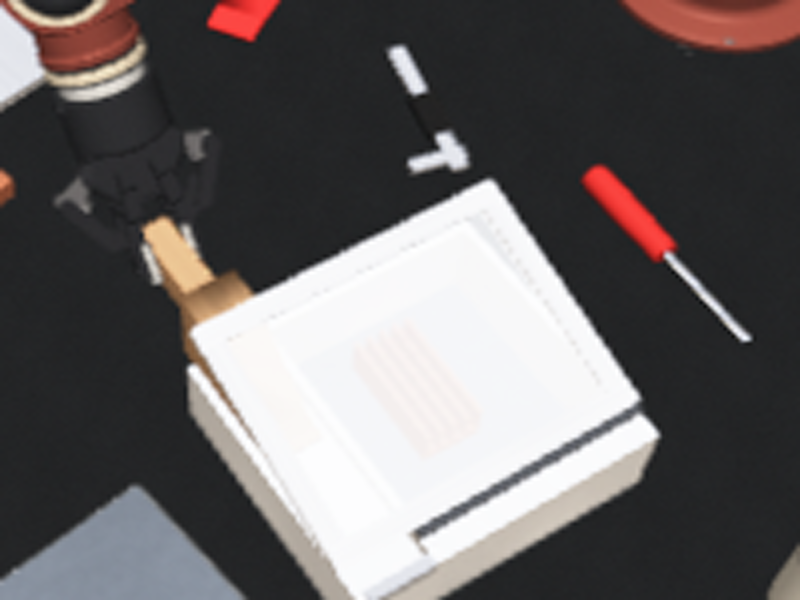

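View pics/wrist5.png

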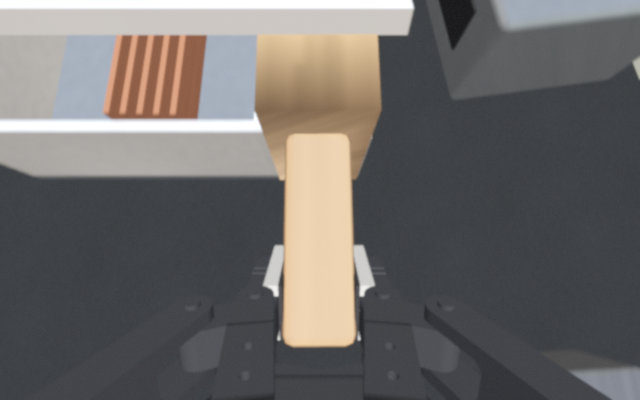

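Excellent. The hatch is rising on the ramp and the wedge is centred. Continue.

Request:
apply_moves([
  [0.5, 0, 0.3, 0, 0, 0],
  [1.2, 0, 0.7, 0, 0, 0],
  [1.9, 0, 1.15, 0, 0, 0],
  [2.6, -0.03, 1.55, 0, 0, 0],
  [3.3, -0.04, 1.95, 0, 0, 0],
  [4, -0.04, 2.35, 0, 0, 0],
  [4.7, -0.05, 2.75, 0, 0, 0],
  [5.4, -0.05, 3.15, 0, 0, 0],
  [6.1, -0.06, 3.55, 0, 0, 0],
  [6.8, -0.06, 3.95, 0, 0, 0],
])

```text
t: 9.65
tool_pos: [0.6625, 0.0796, 0.1056]
tool_rot: [-2.075, -1.8, -0.555]
contact_force: [-0.8, -6.7, -0.5]
opening: 0.0253
```

```bash
python3 look.py 6
python3 - <<'E'
from h import *
from station import ctrl
o=ctrl.get_obs()
for y,z in [(-20,72),(10,72),(20,72),(25,72)]: print(y,z,shift(o,*wtool(y,z)))
E
```

```text
9.65 [-0.21  0.25  1.68  0.54  1.29 -0.24] [ 82.  -91.  105.6] [-0.8 -6.7 -0.5] [-0.82  0.04 -0.06] 0.02528050093831099
lean 29.90945775365479 roll 0.0008074949838964007 yaw -0.14158679877197883
-20 72 [-0.06, 0.02, -0.03, 0.03, -0.0, -0.03]
10 72 [2.53, 0.01, 1.47, 0.03, -0.0, -0.03]
20 72 [3.4, 0.0, 1.97, 0.03, -0.0, -0.03]
25 72 [3.83, 0.0, 2.22, 0.03, -0.0, -0.03]
```

View pics/scene6.png

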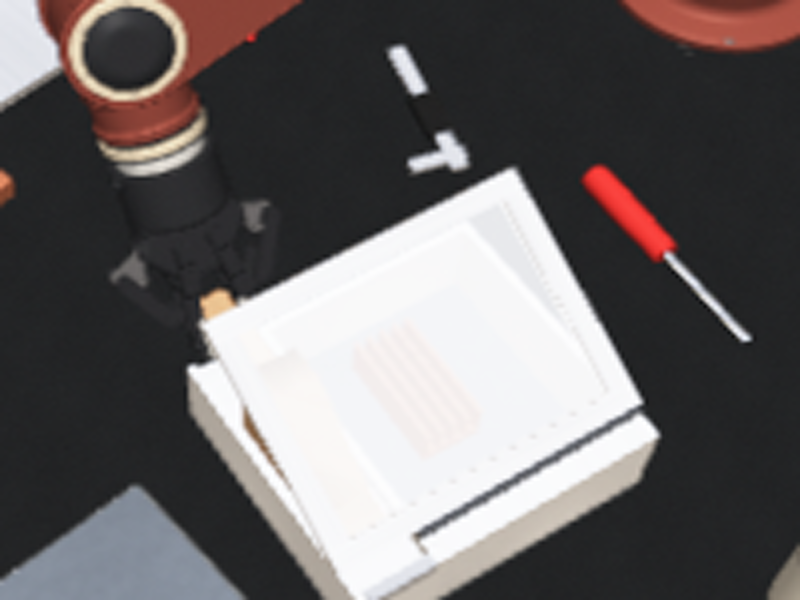

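View pics/wrist6.png

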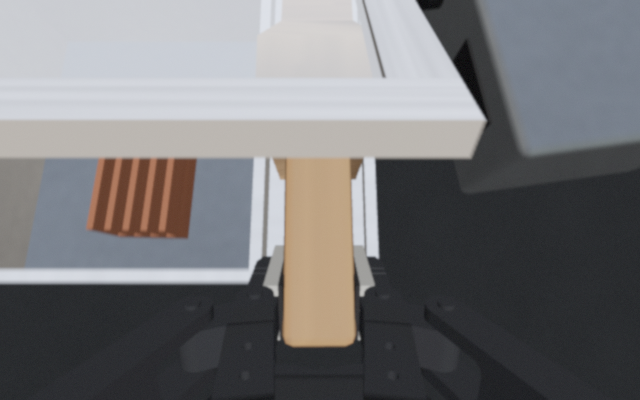

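Request:
apply_moves([
  [0.5, 0, 0.3, 0, 0, 0],
  [1.1, 0, 0.63, 0, 0, 0],
  [1.7, 0, 1, 0, 0, 0],
  [2.2, 0, 1.27, 0, 0, 0],
  [2.6, 0, 1.5, 0, 0, 0],
  [2.9, 0, 1.68, 0, 0, 0],
  [3.15, 0, 1.82, 0, 0, 0],
  [3.3, 0, 1.91, 0, 0, 0],
])

```text
t: 10.55
tool_pos: [0.668, 0.1176, 0.1056]
tool_rot: [-2.075, -1.801, -0.555]
contact_force: [-0.7, -9.3, 1.2]
opening: 0.0249
```

```bash
python3 look.py 7
```

```text
10.55 [-0.15  0.25  1.68  0.55  1.26 -0.19] [ 82.2 -52.6 105.6] [-0.7 -9.3  1.2] [-1.04  0.13 -0.1 ] 0.024865856040316048
lean 29.911540562669522 roll 0.0011581265678314578 yaw -0.14142960539043026
```

View pics/wrist7.png

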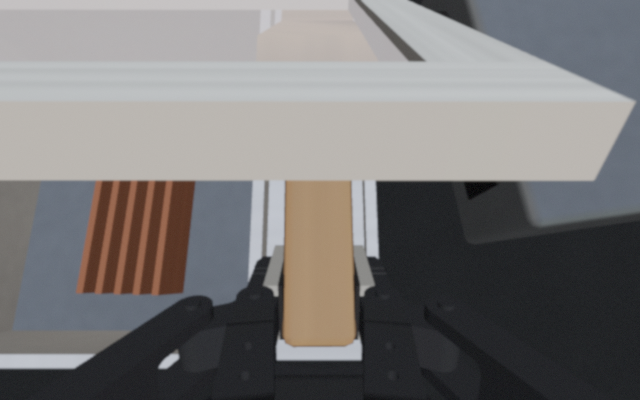

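Request:
apply_moves([
  [0.1, 0, 0.06, 0, 0, 0],
  [0.2, 0, 0.12, 0, 0, 0],
  [0.3, 0, 0.17, 0, 0, 0],
  [0.3, 0, 0.17, 0, 0, 0],
])

```text
t: 11.05
tool_pos: [0.6685, 0.1201, 0.1056]
tool_rot: [-2.076, -1.801, -0.554]
contact_force: [-1.0, -7.5, 0.2]
opening: 0.025
```

Request:
apply_moves([
  [0.15, 0, 0.09, 0, 0, 0],
  [0.3, 0, 0.17, 0, 0, 0],
  [0.4, 0, 0.23, 0, 0, 0],
  [0.4, 0, 0.23, 0, 0, 0],
])

```text
t: 11.45
tool_pos: [0.6689, 0.1201, 0.1061]
tool_rot: [-2.08, -1.805, -0.548]
contact_force: [-8.0, -22.6, 5.8]
opening: 0.0251
```

Request:
apply_moves([
  [-0.1, 0, -0.06, 0, 0, 0],
  [-0.1, 0, -0.06, 0, 0, 0],
])

```text
t: 11.65
tool_pos: [0.6685, 0.1183, 0.1062]
tool_rot: [-2.08, -1.805, -0.547]
contact_force: [-3.0, -8.5, 2.4]
opening: 0.0254
```

Request:
apply_moves([
  [0, 0, 0, 0, 0, 0],
  [0, 0, 0, 0, 0, 0],
  [0, 0, 0, 0, 0, 0],
  [0, 0, 0, 0, 0, 0],
  [0, 0, 0, 0, 0, 0],
  [0, 0, 0, 0, 0, 0],
], grip=0.45)

```text
t: 12.25
tool_pos: [0.6684, 0.1186, 0.1062]
tool_rot: [-2.08, -1.805, -0.547]
contact_force: [-0.2, 0.7, 0.0]
opening: 0.047
```

```bash
python3 look.py 8
python3 - <<'E'
from h import *
from station import ctrl
o=ctrl.get_obs();R0=Ro.from_rotvec(o["tool_rot"]).as_matrix()
c,s=np.cos(CHEST[2]),np.sin(CHEST[2]);ym=np.array([s,-c,0])
print((R0.T@ym).round(3),(R0.T@[0,0,1]).round(3))
E
```

```text
12.25 [-0.14  0.25  1.67  0.54  1.26 -0.18] [ 82.5 -51.6 106.2] [-0.2  0.7  0. ] [-0.23  0.01  0.03] 0.047027831846855266
lean 29.425651474212682 roll 0.0006835707767011423 yaw -0.14154849921318632
[-0.871  0.004 -0.491] [ 0.491  0.001 -0.871]
```

View pics/wrist8.png

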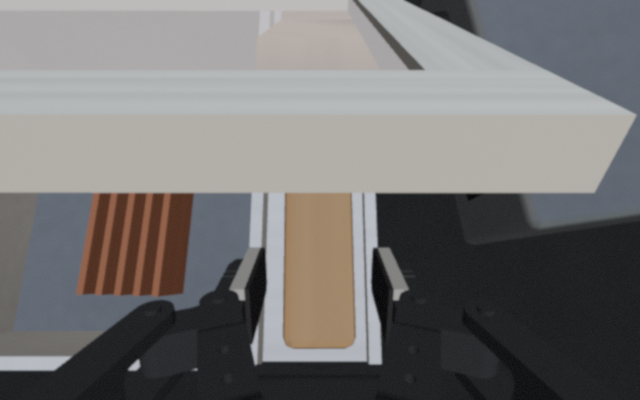

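Request:
apply_moves([
  [0, 0, -0.5, 0, 0, 0],
  [0, 0, -1.5, 0, 0, 0],
  [-0.3, 0, -3, 0, 0, 0],
  [-1, 0, -5, 0, 0, 0],
  [-2, 0, -7.5, 0, 0, 0],
  [-3, 0, -10, 0, 0, 0],
  [-4, 0, -12.5, 0, 0, 0],
  [-5, 0, -15, 0, 0, 0],
  [-5, 0, -15, 0, 0, 0],
  [-5, 0, -15, 0, 0, 0],
  [-5, 0, -15, 0, 0, 0],
])

```text
t: 13.45
tool_pos: [0.6514, 0.0027, 0.2117]
tool_rot: [-2.08, -1.804, -0.546]
contact_force: [-0.3, -0.7, -0.4]
opening: 0.0469
```

```bash
python3 look.py 9
python3 - <<'E'
from h import *
from station import ctrl
im=ctrl.get_image("top");cv2.imwrite("pics/top9.png",cv2.resize(im["color"][115:235,195:355],None,fx=5,fy=5,interpolation=2))
E
```

```text
13.45 [-0.32  0.14  1.61  0.51  1.5  -0.25] [  81.5 -168.6  211.7] [-0.3 -0.7 -0.4] [-0.2   0.07 -0.01] 0.046868963014894204
lean 29.435865095330072 roll -0.00040050269460142895 yaw -0.14145203928891636
```

View pics/wrist9.png

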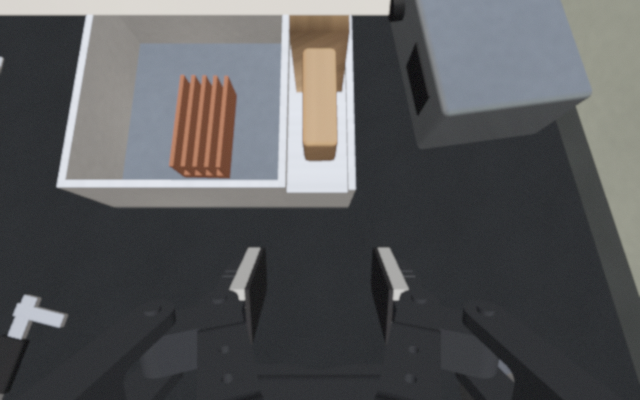

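View pics/scene9.png

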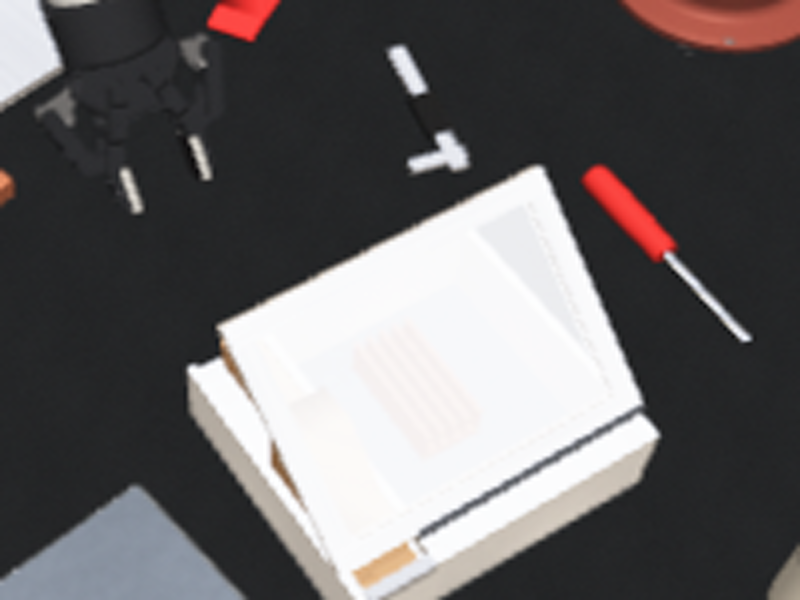

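View pics/top9.png

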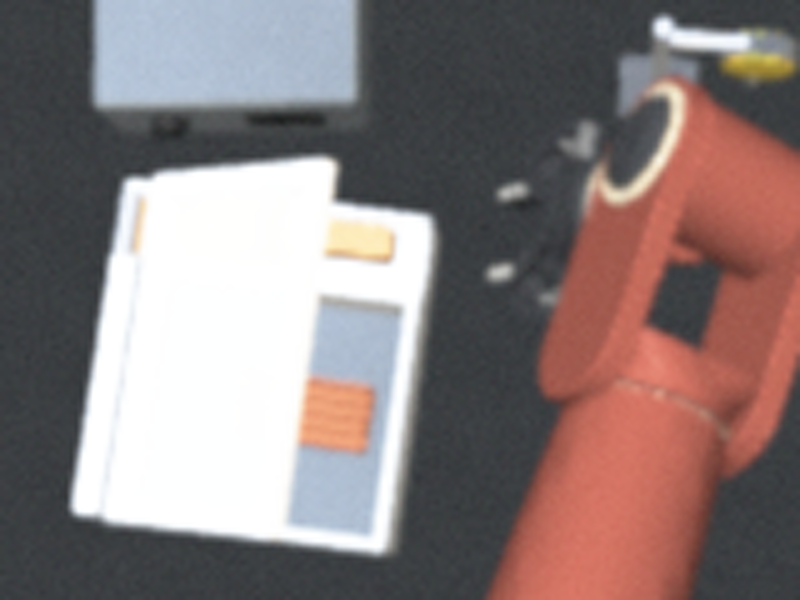

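Run:
```python
import cv2
a=cv2.imread("pics/wrist9.png")
cv2.imwrite("pics/c6.png",cv2.resize(a[60:190,150:260],None,fx=5.5,fy=4.5,interpolation=2))
cv2.imwrite("pics/c7.png",cv2.resize(a[170:215,50:370],None,fx=2.5,fy=5,interpolation=2))
```

```text
(no output)
```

View pics/c6.png

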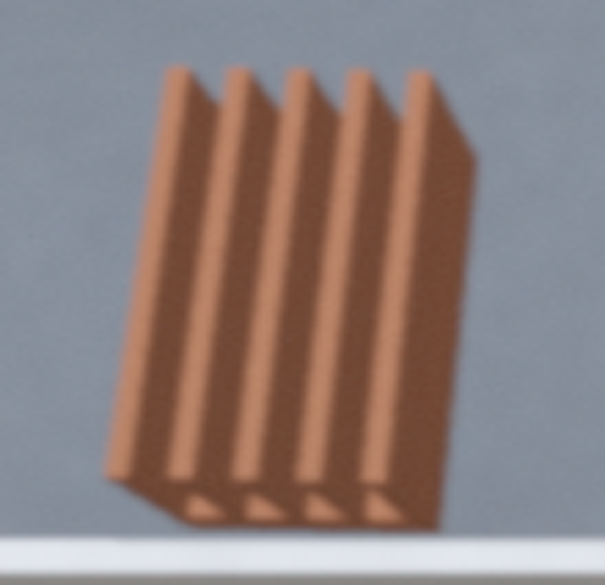

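View pics/c7.png

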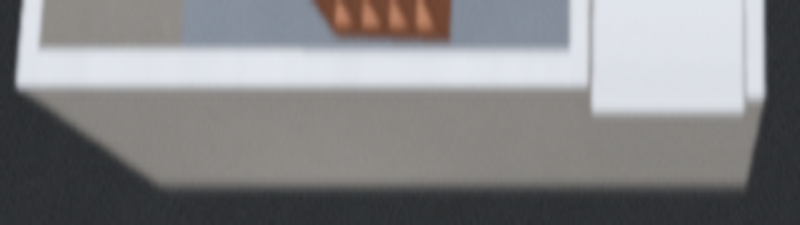

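Run:
```python
from h import *
from station import ctrl
c=cam(ctrl.get_image("wrist"))
def u2(L,ox,oy,sx,sy): return [[(a+.5)/sx-.5+ox,(b+.5)/sy-.5+oy] for a,b in L]
U=u2([(166,67),(432,72),(106,480),(386,482),(438,530),(477,155)],150,60,5.5,4.5)
P=[[50,24.5,40],[50,-24.5,40],[-50,24.5,40],[-50,-24.5,40],[-50,-25,0],[50,-25,0]]
p,r=fit([.6,.15,1.4],[(c,P,U)],z0=.008);print("hs",p,r.tolist(),inchest([*p[:2],.008]),p[2]-np.pi/2-CHEST[2])
U=u2([(16,88),(160,188),(745,190),(592,112),(745,112)],50,170,2.5,5)
p,r=fit(CHEST,[(c,[[-137,-100,90],[-137,-100,0],[115,-100,0],[55,-100,72],[109,-100,72]],U)]);print("chest",p,r.tolist())
```

```text
hs [0.55318853 0.1685259  1.4109629 ] [[0.3, -0.2], [-1.1, -0.5], [0.4, -0.5], [-0.6, -0.1], [0.7, 0.8], [0.1, 0.8]] [-38.5 -17.9   8. ] -0.02179343036388731
chest [ 0.59258131  0.18118194 -0.14065769] [[0.1, -0.3], [3.3, 0.7], [-0.4, 0.2], [-0.0, -0.1], [-0.6, -0.1]]
```

```bash
cat >> h.py <<'E'
AZ=1.411
def gpose(x,y,z,lean,az=AZ):
    R=leanR(az,np.deg2rad(lean)); return pt(CHEST,[x,y,z])+.019*R[:,2],R
E
python3 - <<'E'
from h import *
from station import ctrl
o=ctrl.get_obs();print(o["t"])
b=np.array([0,-.375,.927])
g=np.array([-38.5,-21,37.6])
for L in [220,0]: print(shift(o,*gpose(*(g+L*b),22)))
E
```

```text
13.65
[6.84, -12.0, 2.43, -0.1, -1.49, 0.19]
[4.0, -12.01, 24.24, -0.1, -1.49, 0.19]
```

Request:
apply_moves([
  [0.3, -1, 0, 0, -0.1, 0],
  [1, -2.5, 0.2, 0, -0.3, 0],
  [2, -4.5, 0.6, 0, -0.6, 0.1],
  [3.3, -6.5, 1.1, 0, -0.9, 0.1],
  [4.6, -8.5, 1.6, -0.1, -1.1, 0.15],
  [5.6, -10.3, 2, -0.1, -1.3, 0.2],
  [6.4, -11.4, 2.3, -0.1, -1.5, 0.2],
  [6.8, -12, 2.4, -0.1, -1.5, 0.2],
  [6.8, -12, 2.4, -0.1, -1.5, 0.2],
  [6.8, -12, 2.4, -0.1, -1.5, 0.2],
], grip=0)

```text
t: 14.65
tool_pos: [0.5428, 0.0901, 0.2239]
tool_rot: [-2.18, -1.856, -0.422]
contact_force: [-0.4, -0.4, -0.2]
opening: 0.0854
```

```bash
python3 look.py 10
python3 - <<'E'
from h import *
from station import ctrl
o=ctrl.get_obs()
for y,z in [(-21,37.6),(-21-.375*60,37.6+.927*60)]: print(shift(o,*gpose(-38.5,y,z,22)))
im=ctrl.get_image("wrist");c=cam(im)
d=pt(CHEST,[-38.5,-17.9,8])
P=[[50,24.5,40],[50,-24.5,40],[-50,24.5,40],[-50,-24.5,40],[-50,-25,0],[50,-25,0]]
print(proj(c,T2([d[0],d[1],1.411],P,.008)).round(1).tolist())
E
```

```text
14.65 [-0.17 -0.17  1.87  0.39  1.45 -0.05] [-38.  -97.1 223.9] [-0.4 -0.4 -0.2] [-0.14  0.08 -0.03] 0.08540578699691463
lean 21.933510048756347 roll -0.0003507445923850716 yaw -0.16045147346282937
[0.13, -0.23, 22.02, -0.0, 0.01, -0.02]
[0.12, -0.18, 16.02, -0.0, 0.01, -0.02]
[[290.8, 115.0], [340.0, 115.0], [290.2, 215.5], [340.7, 215.4], [338.9, 217.1], [338.2, 127.0]]
```

View pics/wrist10.png

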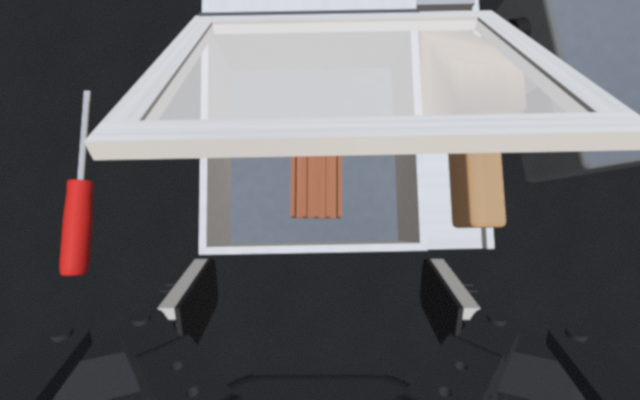

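Request:
apply_moves([
  [0.1, -0.2, 1, 0, 0, 0],
  [0.1, -0.2, 3, 0, 0, 0],
  [0.1, -0.2, 5.5, 0, 0, 0],
  [0.1, -0.2, 8, 0, 0, 0],
  [0.1, -0.2, 10.5, 0, 0, 0],
  [0.1, -0.2, 12.5, 0, 0, 0],
  [0.1, -0.2, 14.5, 0, 0, 0],
  [0.1, -0.2, 14.5, 0, 0, 0],
])

```text
t: 15.6
tool_pos: [0.5469, 0.1451, 0.0854]
tool_rot: [-2.178, -1.851, -0.413]
contact_force: [-0.3, 0.2, -0.2]
opening: 0.0854
```

```bash
python3 look.py 11
python3 - <<'E'
from h import *
from station import ctrl
o=ctrl.get_obs()
print(shift(o,*gpose(-38.5,-21,37.6,22)))
E
```

```text
15.6 [-0.06  0.    1.96  0.41  1.18 -0.06] [-41.5 -42.   85.4] [-0.3  0.2 -0.2] [-0.19  0.07 -0.07] 0.0854228956358021
lean 21.88244677239639 roll -0.008371411548002472 yaw -0.1602748459859603
[0.06, 0.02, 7.46, -0.02, 0.01, -0.02]
```

View pics/wrist11.png

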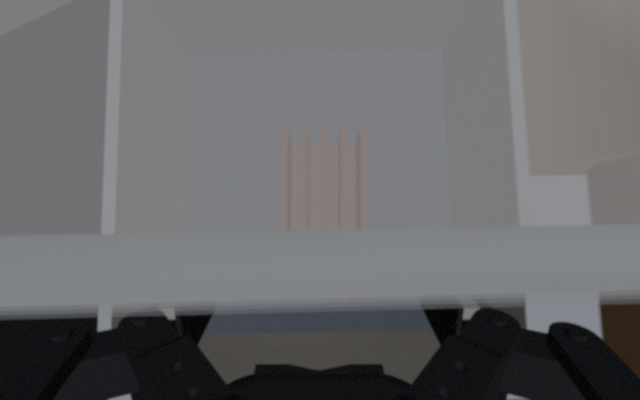

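View pics/scene11.png

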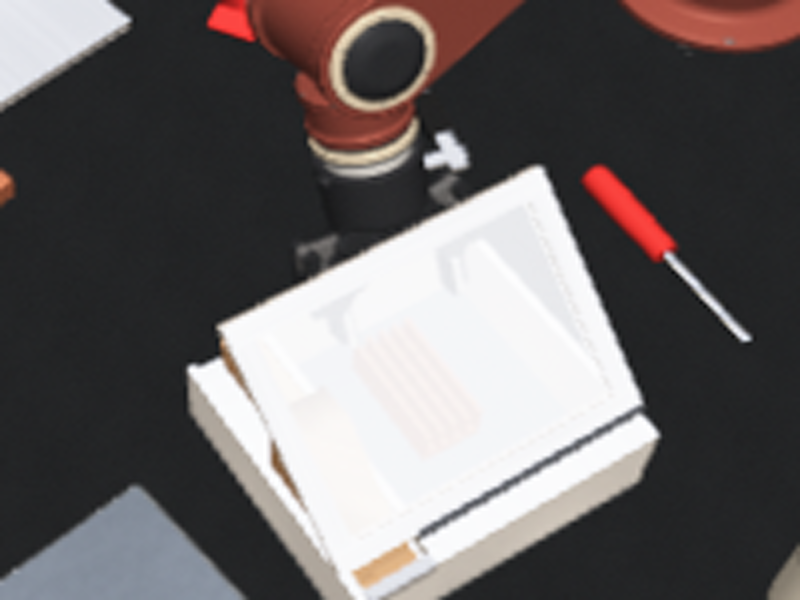

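Request:
apply_moves([
  [0.05, 0, 1, 0, 0, 0],
  [0.05, 0, 2.5, 0, 0, 0],
  [0.05, 0, 4, 0, 0, 0],
  [0.05, 0, 5.3, 0, 0, 0],
  [0.05, 0, 5.3, 0, 0, 0],
])

```text
t: 16.2
tool_pos: [0.5503, 0.1651, 0.0369]
tool_rot: [-2.178, -1.852, -0.414]
contact_force: [0.0, -0.5, -0.1]
opening: 0.0855
```

Request:
apply_moves([
  [0, 0, 0.6, 0, 0, 0],
  [0, 0, 1.2, 0, 0, 0],
  [0, 0, 1.8, 0, 0, 0],
  [0, 0, 2.1, 0, 0, 0],
  [0, 0, 2.1, 0, 0, 0],
])

```text
t: 16.7
tool_pos: [0.5511, 0.173, 0.017]
tool_rot: [-2.178, -1.852, -0.413]
contact_force: [-0.1, -0.5, 0.6]
opening: 0.0852
```

```bash
python3 look.py 12
python3 - <<'E'
from h import *
from station import ctrl
o=ctrl.get_obs()
print(shift(o,*gpose(-38.5,-21,37.6,22)))
E
```

```text
16.7 [-0.01  0.13  1.96  0.44  1.05 -0.07] [-41.2 -13.8  17. ] [-0.1 -0.5  0.6] [-0.2   0.05  0.03] 0.08521941567077297
lean 21.876752922806165 roll -0.008333351422499136 yaw -0.15994880698512914
[0.09, 0.23, -0.22, -0.08, 0.02, -0.04]
```

View pics/wrist12.png

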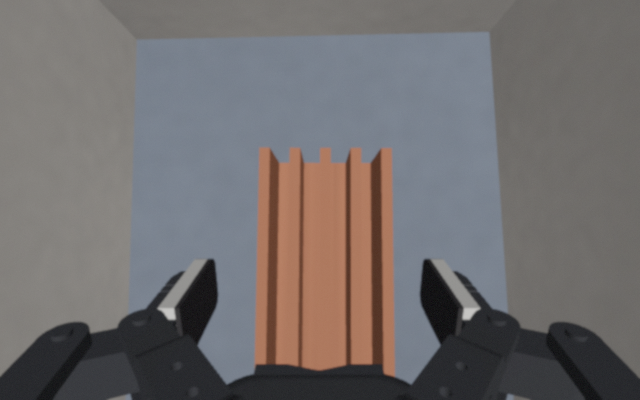

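Request:
apply_moves([
  [0.1, 0.2, -0.2, -0.08, 0, 0],
  [0.1, 0.2, -0.2, -0.08, 0, 0],
])

```text
t: 17.0
tool_pos: [0.5543, 0.1726, 0.0207]
tool_rot: [-2.184, -1.854, -0.424]
contact_force: [-0.7, 0.5, 0.3]
opening: 0.0853
```

Request:
apply_moves([
  [0, 0, 0, 0, 0, 0],
  [0, 0, 0, 0, 0, 0],
  [0, 0, 0, 0, 0, 0],
  [0, 0, 0, 0, 0, 0],
  [0, 0, 0, 0, 0, 0],
  [0, 0, 0, 0, 0, 0],
  [0, 0, 0, 0, 0, 0],
], grip=1, squeeze=100)

```text
t: 17.7
tool_pos: [0.5548, 0.1724, 0.0213]
tool_rot: [-2.184, -1.855, -0.424]
contact_force: [-1.6, -3.1, 5.5]
opening: 0.0483
```

```bash
python3 look.py 13
python3 - <<'E'
from h import *
from station import ctrl
o=ctrl.get_obs()
# current grasp in chest frame
R0=Ro.from_rotvec(o["tool_rot"]).as_matrix();G=inchest(o["tool_pos"]-.019*R0[:,2]);print("G",G)
g=G
for h,sh,th in [(10,0,22),(30,5,25),(50,15,29),(65,25,32),(80,30,34),(102,31,34),(104,60,34),(108,110,34)]:
    print((h,sh,th),shift(o,*gpose(g[0],g[1]-sh,g[2]+h,th)))
E
```

```text
17.7 [-0.01  0.12  1.96  0.44  1.04 -0.07] [-37.5 -13.9  21.3] [-1.6 -3.1  5.5] [-0.37  0.45  0.19] 0.048279549050331196
lean 21.893454498937057 roll 0.00161834903422034 yaw -0.16290870770012933
G [-37.7 -21.   38.9]
(10, 0, 22) [0.37, -0.01, -0.93, 0.03, 0.02, -0.03]
(30, 5, 25) [0.76, 0.01, -2.97, 0.03, 0.62, -0.03]
(50, 15, 29) [0.71, 0.04, -5.21, 0.03, 1.42, -0.02]
(65, 25, 32) [0.44, 0.06, -6.99, 0.03, 2.02, -0.02]
(80, 30, 34) [0.6, 0.08, -8.58, 0.03, 2.42, -0.02]
(102, 31, 34) [1.32, 0.09, -10.66, 0.03, 2.42, -0.02]
(104, 60, 34) [-1.29, 0.16, -11.93, 0.03, 2.42, -0.02]
(108, 110, 34) [-5.78, 0.28, -14.16, 0.03, 2.42, -0.02]
```

View pics/wrist13.png

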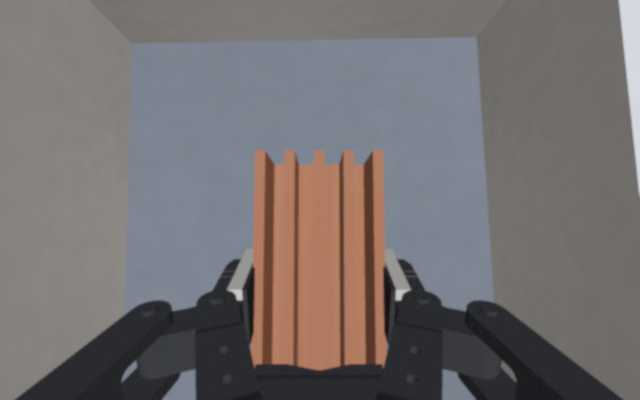

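Request:
apply_moves([
  [0.1, 0, -0.3, 0, 0, 0],
  [0.37, 0, -0.93, 0, 0, 0],
  [0.55, 0, -1.9, 0, 0.3, 0],
  [0.76, 0, -2.97, 0, 0.6, 0],
  [0.75, 0, -4.1, 0, 1, 0],
  [0.7, 0, -5.2, 0, 1.4, 0],
  [0.57, 0.05, -6.1, 0, 1.7, 0],
  [0.45, 0.05, -7, 0, 2, 0],
  [0.65, 0.05, -7.75, 0, 2.2, 0],
  [0.88, 0.05, -8.5, 0, 2.4, 0],
  [1.2, 0.05, -9.3, 0, 2.4, 0],
  [1.54, 0.05, -10.1, 0, 2.4, 0],
  [1.54, 0.05, -10.1, 0, 2.4, 0],
  [1.54, 0.05, -10.1, 0, 2.4, 0],
])

```text
t: 19.2
tool_pos: [0.5515, 0.1495, 0.1212]
tool_rot: [-2.051, -1.744, -0.627]
contact_force: [0.2, -0.4, -9.0]
opening: 0.0484
```

```bash
python3 look.py 14
python3 - <<'E'
from h import *
from station import ctrl
o=ctrl.get_obs()
R0=Ro.from_rotvec(o["tool_rot"]).as_matrix();G=inchest(o["tool_pos"]-.019*R0[:,2]);print("G",G)
for dy,dz in [(0,5),(-40,10),(-90,20)]: print(shift(o,*gpose(G[0],G[1]+dy,G[2]+dz,34)))
E
```

```text
19.2 [-0.15 -0.03  1.97  0.63  1.26 -0.21] [-37.6 -37.1 121.2] [ 0.2 -0.4 -9. ] [-1.    0.22  0.02] 0.04838269637057234
lean 33.875999799066236 roll 0.0024849349237295315 yaw -0.16229355151633978
G [-38.4 -47.7 136.1]
[0.29, -0.0, -0.42, 0.02, 0.02, -0.02]
[-2.76, 0.1, -3.06, 0.02, 0.02, -0.02]
[-6.35, 0.22, -6.68, 0.02, 0.02, -0.02]
```

View pics/wrist14.png

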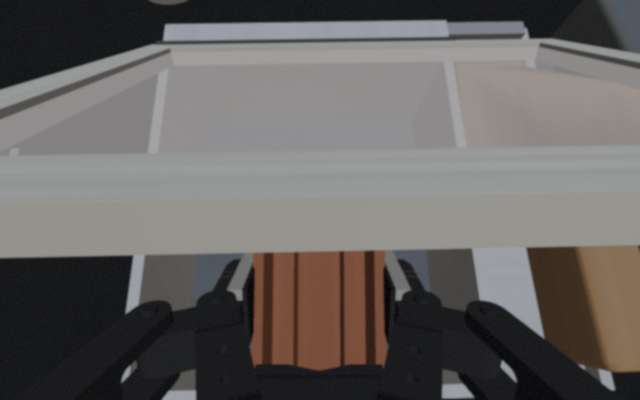

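View pics/scene14.png

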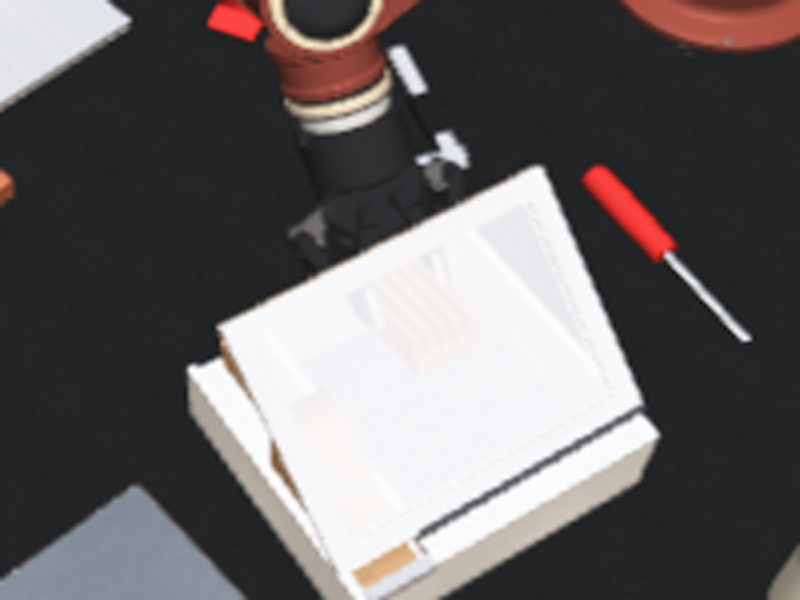

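Request:
apply_moves([
  [0.3, 0, -0.4, 0, 0, 0],
  [0, 0, -0.8, 0, 0, 0],
  [-0.8, 0, -1.5, 0, 0, 0],
  [-1.8, 0.1, -2.3, 0, 0, 0],
  [-2.8, 0.1, -3.1, 0, 0, 0],
  [-4, 0.15, -4.3, 0, 0, 0],
  [-5.2, 0.2, -5.5, 0, 0, 0],
  [-6.35, 0.2, -6.7, 0, 0, 0],
  [-6.35, 0.2, -6.7, 0, 0, 0],
  [-6.35, 0.2, -6.7, 0, 0, 0],
])

```text
t: 20.3
tool_pos: [0.5384, 0.0593, 0.1407]
tool_rot: [-2.052, -1.741, -0.626]
contact_force: [-0.9, 0.0, -8.2]
opening: 0.0487
```

```bash
python3 look.py 15
python3 - <<'E'
from h import *
from station import ctrl
o=ctrl.get_obs()
R0=Ro.from_rotvec(o["tool_rot"]).as_matrix();G=inchest(o["tool_pos"]-.019*R0[:,2]);print("G",G)
az=PLATE[2]+np.pi/2
# heatsink centre is +3.1 along lean dir from G, G 30.9 above its bottom (at lean 21.9)
R=leanR(az,np.deg2rad(21.9))
for z in [70,8,2]:
    hs=pt(PLATE,[0,0,20+z]);w=np.array([np.cos(az),np.sin(az),0])
    G=hs-.0031*w+[0,0,.0309]
    print(z,G,shift(o,G+.019*R[:,2],R))
E
```

```text
20.3 [-0.32 -0.07  1.97  0.6   1.38 -0.32] [ -38.1 -128.2  140.7] [-0.9  0.  -8.2] [-0.96  0.2  -0.02] 0.04871225651910454
lean 33.8873522887064 roll 0.0011192333782980568 yaw -0.1641846401656905
G [ -38.8 -137.9  156.1]
70 [ 0.5532071  -0.39349602  0.1209    ] [-38.45, 8.69, -21.37, 1.15, -2.39, -2.16]
8 [ 0.5532071  -0.39349602  0.0589    ] [-41.91, 8.68, -16.22, 1.15, -2.39, -2.16]
2 [ 0.5532071  -0.39349602  0.0529    ] [-42.25, 8.68, -15.72, 1.15, -2.39, -2.16]
```

View pics/scene15.png

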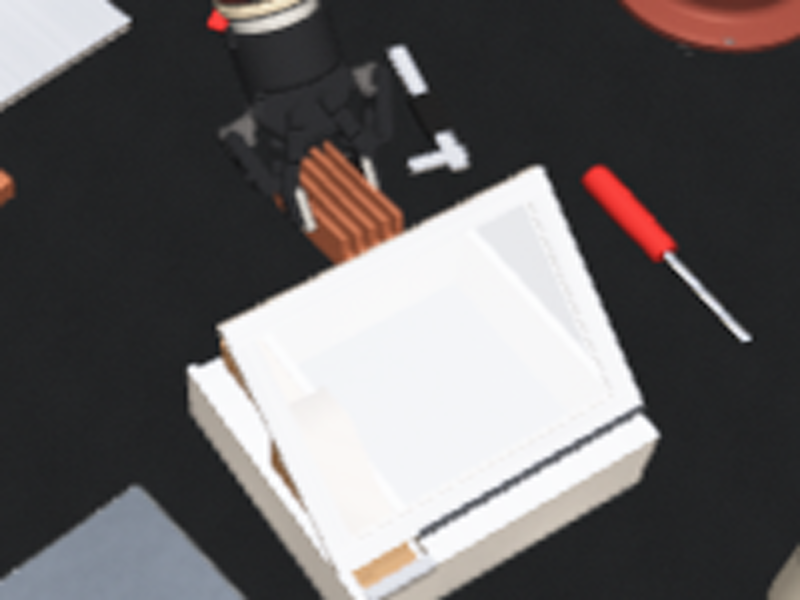

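View pics/wrist15.png

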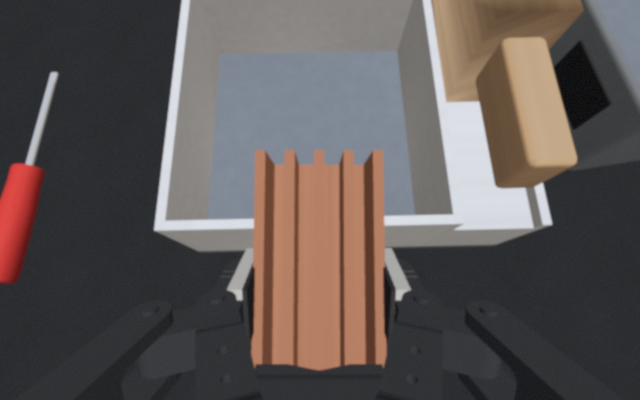

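Request:
apply_moves([
  [-0.5, 0.1, -0.4, 0, 0, 0],
  [-1.5, 0.3, -1, 0, -0.1, -0.1],
  [-3.5, 0.8, -2, 0.1, -0.2, -0.2],
  [-6, 1.4, -3.4, 0.2, -0.4, -0.3],
  [-8.5, 1.9, -4.8, 0.25, -0.5, -0.5],
  [-11, 2.5, -6.2, 0.3, -0.7, -0.6],
  [-13.5, 3.1, -7.6, 0.4, -0.8, -0.8],
  [-16, 3.6, -9, 0.5, -1, -0.9],
  [-18.5, 4.2, -10.4, 0.55, -1.2, -1],
  [-21, 4.8, -11.8, 0.6, -1.3, -1.2],
  [-23.5, 5.3, -13.2, 0.7, -1.5, -1.3],
  [-26, 5.9, -14.6, 0.8, -1.6, -1.5],
  [-28.5, 6.4, -16, 0.9, -1.8, -1.6],
  [-31, 7, -17.3, 0.9, -1.9, -1.8],
  [-33.5, 7.6, -18.7, 1, -2.1, -1.9],
  [-35.5, 8, -19.8, 1.1, -2.2, -2],
  [-37.2, 8.4, -20.7, 1.1, -2.3, -2.1],
  [-38.4, 8.7, -21.3, 1.15, -2.4, -2.15],
  [-38.4, 8.7, -21.3, 1.15, -2.4, -2.15],
  [-38.4, 8.7, -21.3, 1.15, -2.4, -2.15],
])

```text
t: 22.4
tool_pos: [0.5532, -0.3853, 0.1027]
tool_rot: [-1.958, -2.057, -0.379]
contact_force: [-0.0, 0.1, -7.1]
opening: 0.0485
```

```bash
cat > look2.py <<'E'
import sys
from h import *
from station import ctrl
k=sys.argv[1]
o=ctrl.get_obs();R0=Ro.from_rotvec(o["tool_rot"]).as_matrix()
print(o["t"],o["q"].round(2),o["tool_pos"],o["contact_force"].round(1),o["opening"])
print("lean",np.degrees(np.arctan2(R0[2,0],-R0[2,2])),"roll",R0[2,1], "yaw",np.arctan2(R0[1,1],R0[0,1]))
for n in ["wrist","scene","top"]:
    I=ctrl.get_image(n);im=I["color"]
    print(n,proj(cam(I),T2(PLATE,[[80,100,20],[80,-100,20],[-80,-100,20],[-80,100,20],[0,0,20]])).round(1).tolist())
    if n=="scene": im=cv2.resize(im[90:250,190:390],None,fx=4,fy=3.75,interpolation=2)
    if n=="top": im=cv2.resize(im[130:250,320:480],None,fx=5,fy=5,interpolation=2)
    cv2.imwrite(f"pics/{n}{k}.png",im)
az=PLATE[2]+np.pi/2
R=leanR(az,np.deg2rad(21.9))
for z in [15,8,2,0]:
    hs=pt(PLATE,[0,0,20+z]);w=np.array([np.cos(az),np.sin(az),0])
    G=hs-.0031*w+[0,0,.0309]
    print(z,shift(o,G+.019*R[:,2],R))
E
python3 look2.py 16
```

```text
22.4 [-0.82  0.44  1.42  0.24  1.59 -0.9 ] [ 0.55317679 -0.38532718  0.10272502] [-0.   0.1 -7.1] 0.048536365691062316
lean 21.92682069026556 roll -0.0005300234517646996 yaw 0.049590730551934435
wrist [[428.5, 118.2], [437.6, 410.7], [197.4, 411.0], [205.9, 118.5], [317.3, 259.1]]
scene [[267.8, 177.7], [234.5, 146.8], [268.5, 125.6], [302.4, 154.1], [268.2, 150.4]]
top [[372.0, 175.8], [422.9, 172.5], [426.7, 213.3], [375.2, 216.6], [399.2, 194.4]]
15 [-2.13, -0.04, 5.01, -0.0, -0.01, -0.01]
8 [-2.39, -0.03, 5.66, -0.0, -0.01, -0.01]
2 [-2.62, -0.03, 6.22, -0.0, -0.01, -0.01]
0 [-2.69, -0.03, 6.4, -0.0, -0.01, -0.01]
```

View pics/wrist16.png

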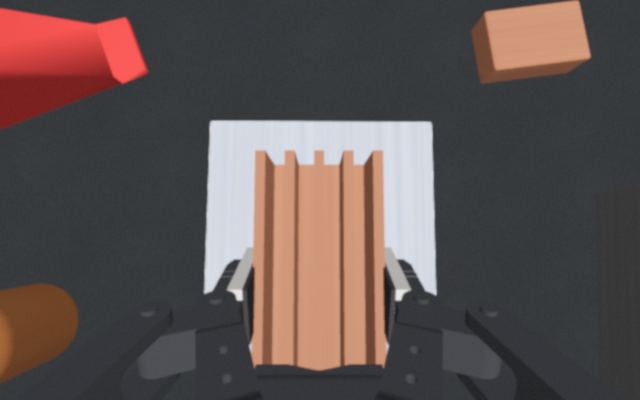

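View pics/scene16.png

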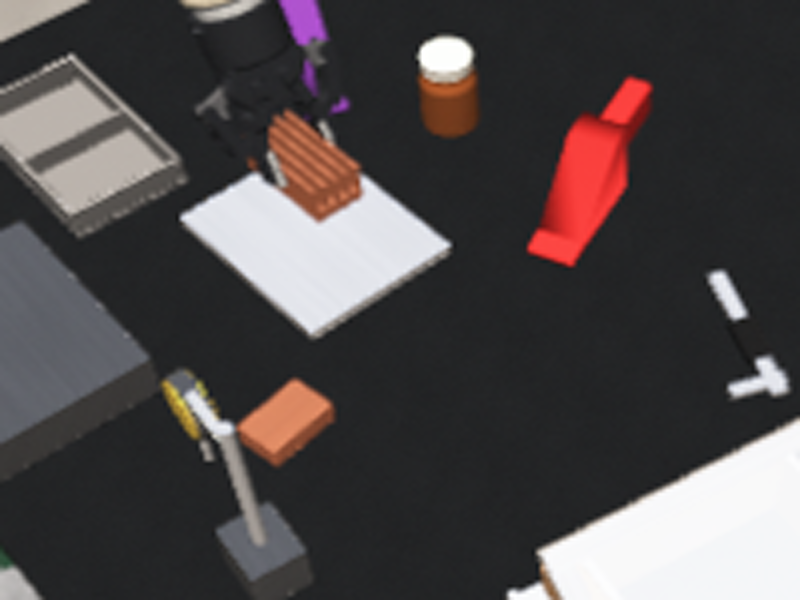

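Request:
apply_moves([
  [-0.2, 0.1, 0.4, 0, 0, 0],
  [-0.7, 0.2, 1.2, 0, 0, 0],
  [-1.2, 0.3, 2.2, 0, 0, 0],
  [-1.7, 0.3, 3.2, 0, 0, 0],
  [-2.1, 0.3, 4.2, 0, 0, 0],
  [-2.4, 0.3, 4.9, 0, 0, 0],
  [-2.6, 0.3, 5.4, 0, 0, 0],
  [-2.75, 0.3, 5.7, 0, 0, 0],
  [-2.8, 0.3, 5.9, 0, 0, 0],
  [-2.8, 0.3, 5.9, 0, 0, 0],
  [-2.8, 0.3, 5.9, 0, 0, 0],
])

```text
t: 23.65
tool_pos: [0.5567, -0.3888, 0.0384]
tool_rot: [-1.957, -2.059, -0.378]
contact_force: [-0.8, 0.1, -8.1]
opening: 0.0482
```

```bash
python3 look2.py 17
```

```text
23.65 [-0.82  0.52  1.43  0.24  1.5  -0.92] [ 0.55665892 -0.38876117  0.03836429] [-0.8  0.1 -8.1] 0.04818212916093971
lean 21.8538546186362 roll 2.6466867024399487e-06 yaw 0.05055510762833047
wrist [[460.4, 72.6], [475.7, 471.6], [144.2, 471.8], [160.9, 72.6], [310.4, 262.0]]
scene [[267.8, 177.7], [234.5, 146.8], [268.5, 125.6], [302.4, 154.1], [268.2, 150.4]]
top [[372.0, 175.8], [422.9, 172.5], [426.7, 213.3], [375.2, 216.6], [399.2, 194.4]]
15 [0.6, -0.37, -0.83, 0.0, 0.01, -0.0]
8 [0.34, -0.37, -0.18, 0.0, 0.01, -0.0]
2 [0.12, -0.37, 0.38, 0.0, 0.01, -0.0]
0 [0.05, -0.37, 0.57, 0.0, 0.01, -0.0]
```

View pics/wrist17.png

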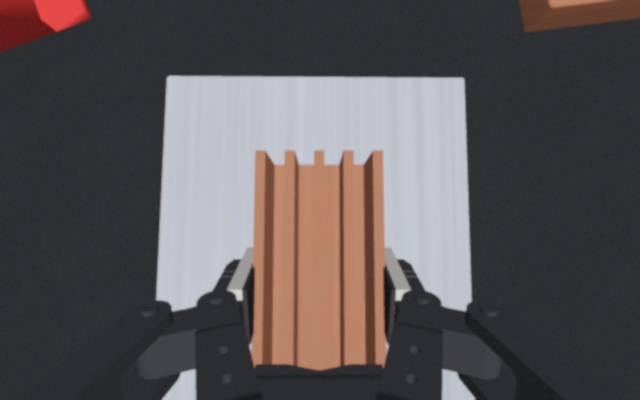

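View pics/scene17.png

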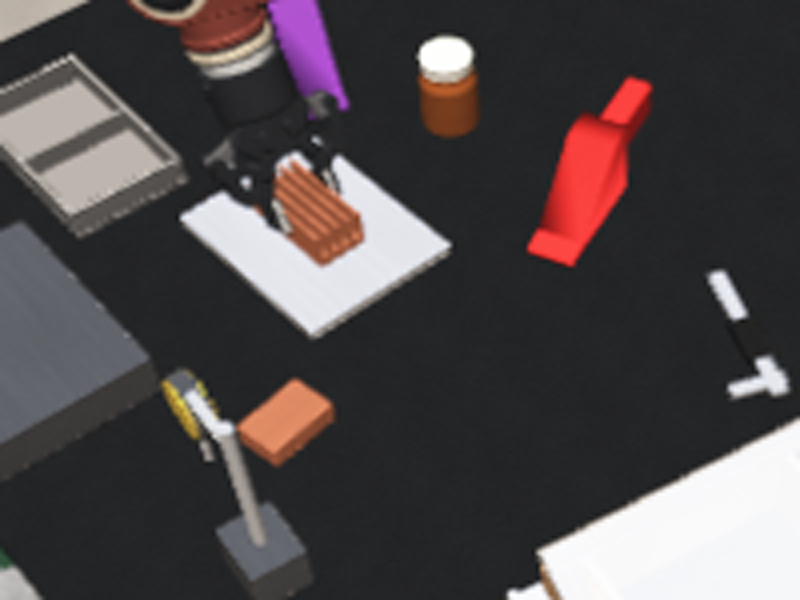

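Request:
apply_moves([
  [-0.06, 0, 0.14, 0, 0, 0],
  [-0.1, 0, 0.25, 0, 0, 0],
  [-0.14, 0, 0.35, 0, 0, 0],
  [-0.16, 0, 0.4, 0, 0, 0],
  [-0.16, 0, 0.4, 0, 0, 0],
])

```text
t: 24.3
tool_pos: [0.5565, -0.3886, 0.0338]
tool_rot: [-1.957, -2.059, -0.378]
contact_force: [0.3, -0.2, -7.8]
opening: 0.048
```

Request:
apply_moves([
  [-0.02, 0, 0.05, 0, 0, 0],
  [-0.04, 0, 0.1, 0, 0, 0],
  [-0.04, 0, 0.1, 0, 0, 0],
])

```text
t: 24.6
tool_pos: [0.5566, -0.3887, 0.0333]
tool_rot: [-1.957, -2.059, -0.378]
contact_force: [-1.2, 0.4, -4.2]
opening: 0.0483
```

Request:
apply_moves([
  [-0.02, 0, 0.05, 0, 0, 0],
  [-0.03, 0, 0.08, 0, 0, 0],
  [-0.03, 0, 0.08, 0, 0, 0],
])

```text
t: 24.9
tool_pos: [0.5566, -0.3888, 0.0333]
tool_rot: [-1.957, -2.059, -0.378]
contact_force: [-3.1, 2.1, -0.9]
opening: 0.0483
```

Request:
apply_moves([
  [0, 0, 0, 0, 0, 0],
  [0, 0, 0, 0, 0, 0],
  [0, 0, 0, 0, 0, 0],
  [0, 0, 0, 0, 0, 0],
  [0, 0, 0, 0, 0, 0],
  [0, 0, 0, 0, 0, 0],
], grip=0.1)

```text
t: 25.5
tool_pos: [0.5567, -0.3888, 0.0334]
tool_rot: [-1.957, -2.059, -0.378]
contact_force: [0.7, 1.1, 0.1]
opening: 0.0768
```

```bash
python3 look2.py 18
```

```text
25.5 [-0.82  0.52  1.43  0.24  1.49 -0.93] [ 0.55669493 -0.38879184  0.03342109] [0.7 1.1 0.1] 0.07679313935325556
lean 21.8883086549829 roll 2.6138988389240447e-05 yaw 0.050927187059228114
wrist [[464.2, 68.3], [480.4, 479.0], [138.7, 479.2], [156.7, 68.3], [310.0, 262.9]]
scene [[267.8, 177.7], [234.5, 146.8], [268.5, 125.6], [302.4, 154.1], [268.2, 150.4]]
top [[372.0, 175.8], [422.9, 172.5], [426.7, 213.3], [375.2, 216.6], [399.2, 194.4]]
15 [0.79, -0.37, -1.28, -0.0, 0.0, 0.0]
8 [0.53, -0.37, -0.63, -0.0, 0.0, 0.0]
2 [0.31, -0.37, -0.08, -0.0, 0.0, 0.0]
0 [0.23, -0.37, 0.11, -0.0, 0.0, 0.0]
```

View pics/wrist18.png

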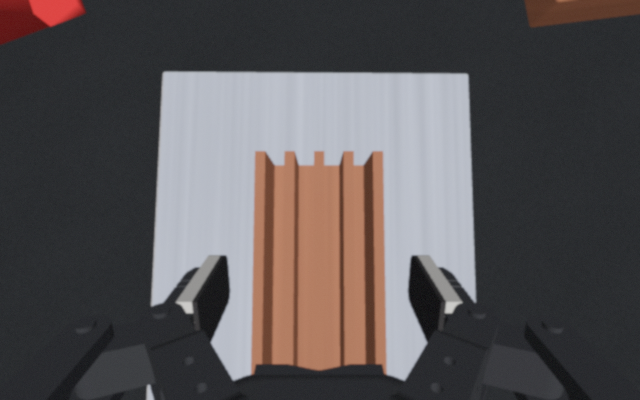

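Released; retreat along the tool axis.

Request:
apply_moves([
  [0, 0, -0.5, 0, 0, 0],
  [0, 0, -1.5, 0, 0, 0],
  [0, 0, -3.5, 0, 0, 0],
  [0, 0, -6, 0, 0, 0],
  [0, 0, -8.5, 0, 0, 0],
  [0, 0, -11, 0, 0, 0],
  [0, 0, -13, 0, 0, 0],
  [0, 0, -14, 0, 0, 0],
  [0, 0, -14, 0, 0, 0],
  [0, 0, -14, 0, 0, 0],
])

```text
t: 26.65
tool_pos: [0.5591, -0.4406, 0.1626]
tool_rot: [-1.956, -2.058, -0.378]
contact_force: [-0.5, 0.2, -0.9]
opening: 0.077
```

```bash
python3 look2.py 19
python3 - <<'E'
from station import ctrl
import cv2
for n in ["scene","top"]: cv2.imwrite(f"pics/{n}19f.png",ctrl.get_image(n)["color"])
E
```

```text
26.65 [-0.86  0.48  1.26  0.23  1.71 -0.92] [ 0.55908451 -0.44055038  0.16256848] [-0.5  0.2 -0.9] 0.0770403527288733
lean 21.938731909720605 roll -0.000693470687373271 yaw 0.05096229986279929
wrist [[402.6, 80.1], [407.8, 306.3], [220.1, 306.3], [225.8, 80.1], [314.1, 189.8]]
scene [[267.8, 177.7], [234.5, 146.8], [268.5, 125.6], [302.4, 154.1], [268.2, 150.4]]
top [[372.0, 175.8], [422.9, 172.5], [426.7, 213.3], [375.2, 216.6], [399.2, 194.4]]
15 [0.77, -0.34, 12.63, -0.01, -0.01, -0.0]
8 [0.51, -0.34, 13.28, -0.01, -0.01, -0.0]
2 [0.29, -0.34, 13.84, -0.01, -0.01, -0.0]
0 [0.21, -0.34, 14.03, -0.01, -0.01, -0.0]
```

View pics/wrist19.png

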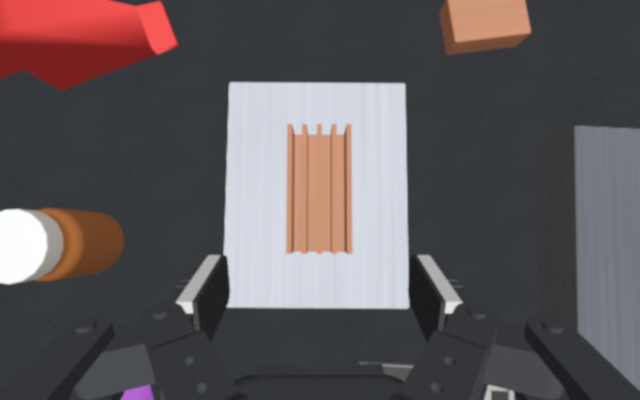

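View pics/scene19f.png

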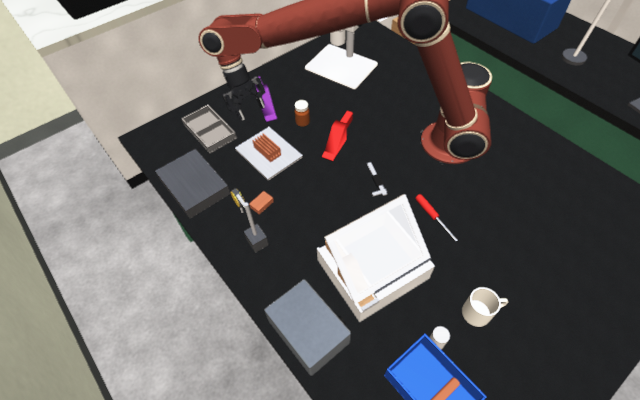

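View pics/top19f.png

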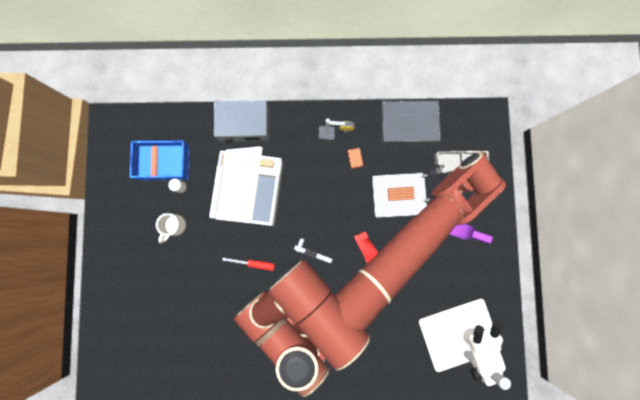

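```bash
python3 -c "
from station import ctrl
print(ctrl.finish_job())"
```

```text
the job is handed in; nothing more can be done
None
```

I drove the wooden wedge point first along the chest lane until it met the end stop (about 23 N). I let go, and the hatch stayed open on the wedge alone. I then reached in leaning about 22 degrees, gripped the heat sink and lifted it out, leaning to about 34 degrees on the way. I set it down gently on the steel plate, fins up, and handed the job in at about 27 s on the robot's clock.

- **Heat sink:** the last pictures show it upright and near the plate's middle, within a few mm by eye, with its long side along the plate's.
- **Hatch and wedge:** the hatch is still propped on the wedge, and the gripper was touching nothing (contact force under about 1 N). I judged the opening angle by eye; I did not measure it against the 0.68 rad limit.
- **Bystanders:** the dial gauge, copper block, jar and mug look unmoved.
- **Disagreement:** before I lowered the heat sink, the wrist camera put the plate about 4 mm off my first estimate. I corrected for it. The hand-in reported no verdict.

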